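# Dock the cordless handpiece on its charger

### The arm

A 7-joint arm with a two-finger parallel gripper is mounted at the origin on a cart in front of the work surface, level with it; the furniture and walls round the work are solid. World frame = base frame: x ahead of the robot, y to its left, z up, the work surface at z = 0. Lengths are in m, angles in degrees, forces in N, time in s.
With the tool pointing down it reaches from about 0.425 to 0.825 m from the base axis. Payload 3.6 kg.
Tool frame: the origin (TCP) lies midway between the tips of the shut fingers; the grasp point (between the pads) lies 19 mm behind it; x points along the fingers, y is the direction in which the jaws open and shut, and the axes are right-handed (so a half turn about x gives the same grasp; the last joint's range is limited). The gripper opens to 93 mm and grips with 3 to 60 N. Pads are 15 mm wide; open, the fingers measure 128 mm over their backs; the gripper's body (75 mm by 188 mm) begins 65 mm behind the grasp point.
Start: joints at [-77.034, 35.231, -0.722, 81.555, 0.464, 63.22, -2.315], TCP at [0.163, 0.629, 0.219] pointing down, gripper open.
Joint ranges: [-178.69, 178.69], [-17.37, 117.87], [-77.05, 75.6], [15.02, 138.74], [-78.02, 258.01], [0.78, 113.62], [-162.83, 162.83]. Speed limits (degrees/s): [159.86, 159.86, 180, 180, 180, 180, 180].

### API

Orientations are given as a 3x3 rotation matrix whose columns are the frame's x, y, z axes.
In Python, from bench import get_obs, viewer, sign_off gives the robot as it stands.
- The arm moves only by the tool apply_moves, never from a script. Its argument "commands" is one flat list of numbers, 7 for each row, row after row: the shift along the tool's x, y, z in mm, then the turn, a rotation vector about the tool's x, y, z in degrees, then the opening, from 0 (shut) to 1 (fully open). A call has 1 to 12 rows; each row is the pose to reach, as a shift and turn from the pose commanded when the call began, along the tool's axes at that moment; what a row does not reach only later rows make up. A row lasts 1/12 s, in which the tool goes at most 41.7 mm and 7.16 degrees, less where a joint would pass 70% of its speed; a pose out of reach is approached as far as the arm can. A call with a gripper value outside its range is refused whole. The fingers move at their own pace and stop on an object; "newtons" is the grip in N (left out, the last holds). Time passes only in rows, so rows that repeat a pose let the fingers close. It gives the time, the measured TCP pose, the force and the opening at its end, in the units of the state.
- get_obs(): the state, without advancing time (a new reading comes with each control period).
- viewer.camera(name): name is "scene" or "top"; returns (picture, depth): 384x512x3 uint8, red, green, blue; 384x512 float32, m along the optical axis (not along the pixel's ray), 0 where there is no reading.
- viewer.camera_info(name): a dict with "K" (3x3 intrinsics, pixels), "R" (3x3) and "t" (3): a world point X has camera coordinates R X + t. Camera axes: x right, y down, z forward; pixel columns grow to the right and rows downward; lengths in m; the calibration is good to about 2 mm. A picture is of the moment at which its call begins. camera_info takes no time and is no camera call.
- sign_off(): hands the job in, once; it reports no verdict.
The state is a dict: "time_s": time; "qpos": joint angles; "joint_velocities": joint speeds; "tau": joint torques, N m; "eef_pos": TCP position; "orientation": TCP orientation; "ft_force": force on the tool from outside, world axes, zero at the start; "wrist_torque": the same for the moment, N m; "width": opening from 0.0 (shut) to 1.0 (fully open).
Only numpy, scipy, OpenCV 4.12 (cv2) and the standard library are available. Lean on these libraries where they do the work, as an engineer would, in place of code of your own. Each camera call takes 0.05 s, during which the arm holds its last target.

### The job

Put the cordless rotary handpiece back on its charger: press it sideways down into both spring clips of the dock, its tail towards the contact block, and then slide it endwise in the clips until the tail has pushed the sprung charging pin in and you feel it bottom firmly on its stop. The contact is delicate: feel for the stop, do not ram it, and do not crush the handpiece onto the clips. Let go and leave the other things on the desk where they are.

Things in the scene. Friction and masses are not known exactly. Their poses are not given: they have to be found in the camera images.
- barrel_middle (a point): Middle of the barrel of the cordless rotary handpiece (130 g), on its axis: aluminium cylinder 18 mm across, 132 mm long. Tail: black hexagonal cap, 20 mm across flats, 9 mm long. Other end: dark hexagonal nut, 20 mm across flats, 12 mm long, then nose cone and bur, 30 mm. It lies on the hexagons' flats, axis 10 mm up. x axis: along the barrel towards the tail; z up as it lies.
- tail_end (a point): Centre of the flat end face of the handpiece's tail cap, on the axis, 75 mm from barrel_middle. Same axes as barrel_middle.
- dock: Charging dock: dark metal plate 206 x 58 mm, 13 mm high, that does not move, with two spring clips and a black contact block. Origin: on the desk below clip_middle, same axes. The jaws alone press a seated barrel with about 20 N in all; over 60 N in all between handpiece and dock is too much. (A tube lamp hangs 0.5 m above the desk's left end, beyond y = 0.45.)
- clip_middle (a point): Half-way between the two spring clips, on the axis of a seated barrel, 50 mm above the desk. x axis: along the clips towards the contact block; z up. Each clip is 12 mm wide; 62 mm are free between them. The hexagons do not pass through the clips: lay the barrel in with barrel_middle at x between -18 and -13 mm here, where its tail is clear of pin and block wherever they stand.
- clip_a (a point): Seat of the clip further from the contact block, on the clip axis, 37 mm from clip_middle. A clip is a C-shaped steel strip open at the top: two sprung jaws with flared lips, tops 16 mm above the axis, mouth 11 mm. A barrel coming down meets the lips with its axis about 15 mm above it; both clips together take a push that peaks at about 12 to 17 N some 12 mm above the seat.
- clip_b (a point): Seat of the clip nearer the contact block, 37 mm from clip_middle, like the other. Once the barrel's axis is less than about 5 mm above the seat, the jaws pull it down onto a hard saddle. Seated, it slides endwise against 3 to 8 N of friction, which also holds it against the pin's spring.
- contact_pin (a joint): Brass charging pin, 6 mm across, on the clip axis, pointing at the clips from the contact block (26 x 30 mm, top 15 mm above the axis). 0: out; 0.006 m: fully in, a hard stop; spring 0.4 to 1.1 N. The block is clamped somewhere along a slot and its place is not measured: with the pin fully in, barrel_middle is at x -5 to +15 mm from clip_middle. Pushed home means 4 N or more on this stop; over 12 N is too much.
- cutters: Flush cutters lying on the desk, 54x135x12 mm; leave alone. Origin: centre of the underside.
- bur_a: Bur in a black collet head, 9x54x10 mm, lying between handpiece and dock; leave alone. Origin: centre of the underside.
- bur_b: Bur in a black collet head, 9x54x10 mm, lying behind the dock; leave alone. Origin: centre of the underside.
- small_tin: Round glass tin with a black lid, 40 mm across, 23 mm high; leave alone. Origin: centre of the underside.
- pad: Small note pad, 57x82x9 mm; leave alone. Origin: centre of the underside.

How it is judged (in metres and radians):
On the way, in this order (a step that is already met when the one before it is completed fails the run):
1. the barrel is snapped down into both clips, lying on their saddles (z of barrel_middle in the frame of clip_middle between -0.003 and 0.0025 m and y of barrel_middle in the frame of clip_middle between -0.002 and 0.002 m and angle between the x axis of barrel_middle and the x axis of clip_middle, either way round below 0.04 rad and x of tail_end in the frame of clip_middle above 0.045 m), for 0.2 s.
2. the tail has pushed the charging pin in and bears firmly on its stop (all of step 1 and value of joint contact_pin above 0.0045 m and contact force between handpiece and contact_pin above 3 N), for 0.2 s.
At the end, for the whole second after the job is handed in: The barrel lies in both clips (axis within 2.5 mm of the seat's height, 2 mm sideways, 0.04 rad), tail towards the contact block, the charging pin pressed in by more than 4.5 of its 6 mm, the handpiece at rest and released (all of step 1 and value of joint contact_pin above 0.0045 m and linear speed of handpiece below 0.02 m/s); the robot touches nothing.
It fails at once if the handpiece is rammed against the charging pin (over 12 N) (contact force between handpiece and contact_pin above 12 N).
It fails at once if the handpiece is crushed onto the dock (over 60 N) (contact force between handpiece and dock above 60 N).
It fails at once if a bystander is moved by more than 20 mm (distance of any of cutters, bur_a, bur_b, small_tin, pad from where it was at the start of the episode above 0.02 m).
It also fails if it takes over 58 s, if anything falls off the work surface, if the arm or the gripper's body presses on something with over 40 N, if the wrist force passes 120 N, or if a joint passes its speed limit or range.

## Working session

There is one attempt and no reset: what is moved stays moved. The work goes in short steps, Python scripts to look and compute and a tool call to move; the robot and the scene stay as the last step left them, time stands still between calls to the robot, and variables do not carry over. Pictures are saved under pics/ and viewed, and the job is handed in when it is done.

Besides the shell and the picture viewer there is one more tool, called by a JSON object that holds its "op" and its "data". apply_moves: Moves the arm, as the interface text tells. Its arguments: {"type":"object","properties":{"commands":{"type":"array","items":{"type":"number"}},"newtons":{"type":"number"}},"required":["commands"]}

```bash
mkdir -p pics; ls; python3 - <<'E'
from bench import get_obs, viewer
import cv2, numpy as np
print(get_obs())
for n in ["scene","top"]:
    p,d=viewer.camera(n); cv2.imwrite(f"pics/{n}0.png",p[:,:,::-1]); np.savez(f"{n}0.npz",p=p,d=d,**viewer.camera_info(n)); print(viewer.camera_info(n))
E
```

```text
pics
{'time_s': 0.0, 'qpos': array([-77.03471065,  35.28603389,  -0.72281034,  81.63998204,
         0.46575165,  63.21790979,  -2.31397288]), 'joint_velocities': array([-0.04922885,  0.03287815,  0.05220599, -0.14697089, -0.00891592,
        0.06770094, -0.06654867]), 'tau': array([ 7.18726587e-04, -4.58936191e+01,  2.09224205e-01, -1.65741670e+01,
       -6.10467838e-02,  2.06866680e-02,  2.53622475e-04]), 'eef_pos': array([0.16237243, 0.62859157, 0.21752535]), 'orientation': array([[-5.57127027e-04,  2.50013323e-01,  9.68242236e-01],
       [-2.39740148e-03,  9.68239270e-01, -2.50013937e-01],
       [-9.99996971e-01, -2.46055489e-03,  5.99500457e-05]]), 'ft_force': array([ 0.30415037, -0.29892561,  0.03831719]), 'wrist_torque': array([-0.04427109,  0.0131404 ,  0.00464149]), 'width': 1.0035842132019004}
{'K': array([[498.26340804,   0.        , 247.96372089],
       [  0.        , 498.26340804, 189.2822629 ],
       [  0.        ,   0.        ,   1.        ]]), 'R': array([[-0.90379095, -0.42792788,  0.0062968 ],
       [-0.28730259,  0.59575161, -0.75002482],
       [ 0.3172052 , -0.67967474, -0.66137971]]), 't': array([0.53139306, 0.31337043, 0.88710487])}
{'K': array([[479.5376211,   0.       , 256.4676966],
       [  0.       , 479.5376211, 189.808312 ],
       [  0.       ,   0.       ,   1.       ]]), 'R': array([[ 0.0303064 , -0.99946617, -0.01220266],
       [-0.98500408, -0.02778891, -0.17027844],
       [ 0.16984844,  0.01718019, -0.98532043]]), 't': array([-0.12796834,  0.64849457,  0.86747316])}
```

View pics/scene0.png

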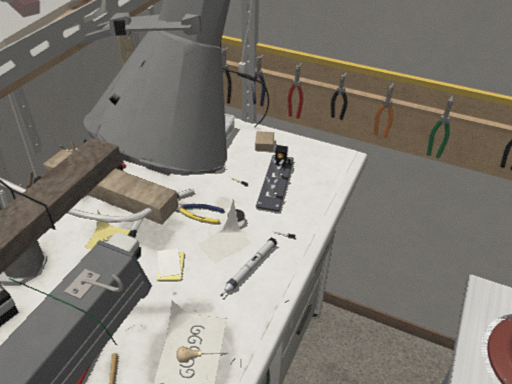

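View pics/top0.png

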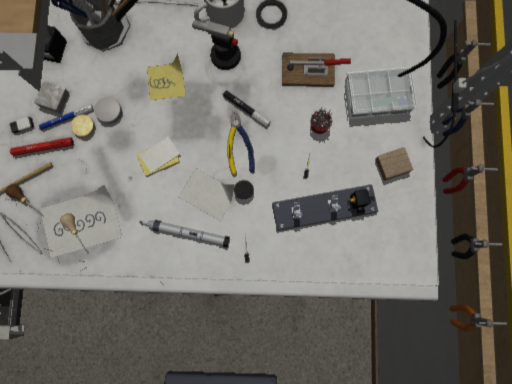

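```bash
cat > h.py <<'E'
import numpy as np, cv2
def load(n): return np.load(n+".npz")
def ray(f,u,v,z):
    K,R,t=f['K'],f['R'],f['t']; c=-R.T@t; d=R.T@np.linalg.inv(K)@np.array([u,v,1.]); return c+d*(z-c[2])/d[2]
def dep(f,u,v):
    K,R,t=f['K'],f['R'],f['t']; D=f['d'][int(round(v)),int(round(u))]; return R.T@(D*np.linalg.inv(K)@np.array([u,v,1.])-t)
def proj(f,X):
    q=f['K']@(f['R']@np.asarray(X,float)+f['t']); return q[:2]/q[2]
E
python3 - <<'E'
from h import *
f=load("top0");p=f['p'][:,:,::-1]
cv2.imwrite("pics/tz_dock.png",cv2.resize(p[170:245,260:395],None,fx=5.9,fy=5.9,interpolation=cv2.INTER_CUBIC))
cv2.imwrite("pics/tz_hp.png",cv2.resize(p[205:270,130:260],None,fx=6,fy=6,interpolation=cv2.INTER_CUBIC))
g=load("scene0");p=g['p'][:,:,::-1]
cv2.imwrite("pics/sz.png",cv2.resize(p[135:305,215:315],None,fx=3.5,fy=3.5,interpolation=cv2.INTER_CUBIC))
# heights near dock and handpiece
for n,(u,v) in dict(dockL=(278,215),clipA=(297,211),clipB=(335,206),block=(358,201),hp=(185,232),desk=(250,275),dockend=(373,195)).items(): print(n,dep(f,u,v).round(4))
E
```

```text
dockL [ 0.6093 -0.1526  0.0147]
clipA [ 0.6149 -0.1884  0.0412]
clipB [ 0.6241 -0.2589  0.0599]
block [ 0.6339 -0.3012  0.0669]
hp [0.5697 0.03   0.0193]
desk [ 0.49   -0.1004  0.0006]
dockend [ 0.655  -0.3415  0.0141]
```

View pics/tz_dock.png

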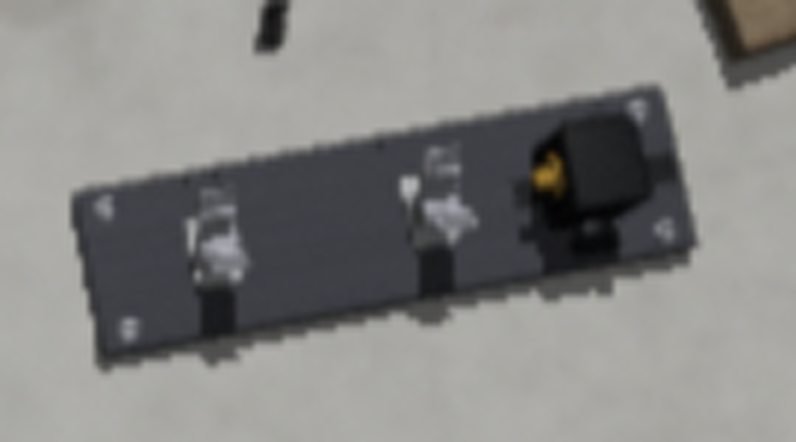

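View pics/tz_hp.png

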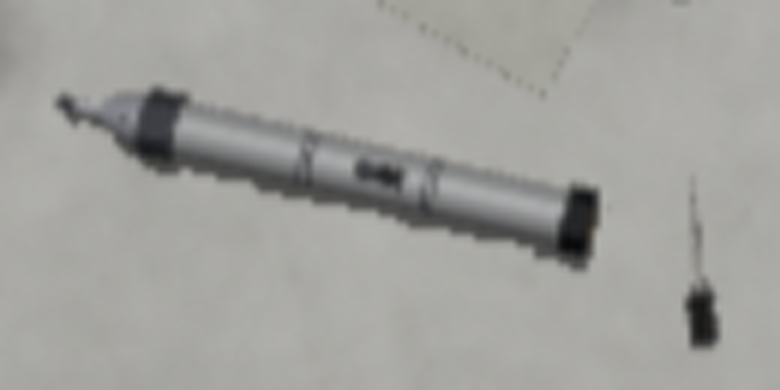

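View pics/sz.png

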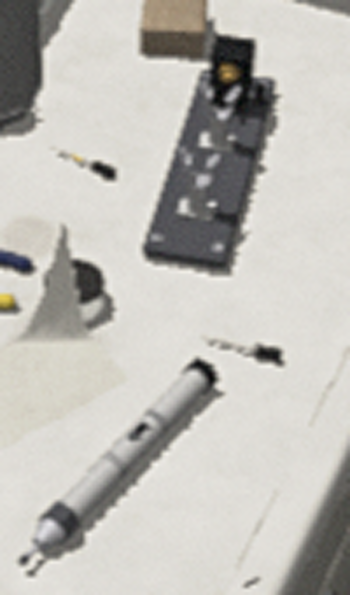

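```bash
cat > m.py <<'E'
from h import *
def cloud(f):
    K,R,t=f['K'],f['R'],f['t']; d=f['d']; v,u=np.mgrid[:384,:512]
    P=np.stack([(u-K[0,2])/K[0,0]*d,(v-K[1,2])/K[1,1]*d,d],-1)-t
    return P@R
E
python3 - <<'E'
from m import *
for n in ("top0","scene0"):
    f=load(n);C=cloud(f);p=f['p'].astype(int)
    # dock plate: dark mask rectified on z=.013
    g=p.max(2); near=(np.abs(C[...,0]-.63)<.08)&(C[...,1]<-.12)&(C[...,1]>-.37)&(f['d']>0)
    m=(near&(g<110)&(C[...,2]>.008)&(C[...,2]<.018)).astype(np.uint8)
    m=cv2.morphologyEx(m,cv2.MORPH_CLOSE,np.ones((7,7)))
    cs,_=cv2.findContours(m,cv2.RETR_EXTERNAL,cv2.CHAIN_APPROX_NONE); c=max(cs,key=cv2.contourArea)[:,0]
    W=np.array([ray(f,u,v,.013)[:2] for u,v in c])*1000
    r=cv2.minAreaRect(W.astype(np.float32)); print(n,"plate",r, cv2.boxPoints(r).round(1).tolist())
    hi=near&(C[...,2]>.022)&(C[...,2]<.08)
    Q=C[hi]; ok=(Q[:,1]>-.29); print(" clip pts",ok.sum()); 
    a=np.deg2rad(0)
    np.save(n+"_hi.npy",Q)
    # handpiece
    hn=(np.abs(C[...,0]-.57)<.06)&(np.abs(C[...,1]-.01)<.12)&(C[...,2]>.006)&(C[...,2]<.03)
    H=C[hn]; k=cv2.connectedComponents(hn.astype(np.uint8))[1]; ids=np.bincount(k[hn]); H=C[k==ids.argmax()]
    print(" hp n",len(H),"zmax",np.percentile(H[:,2],[50,95,99]).round(4))
    mu=H[:,:2].mean(0); U,S,V=np.linalg.svd(H[:,:2]-mu); ax=V[0]*-np.sign(V[0][1])
    s=(H[:,:2]-mu)@ax; o=(H[:,:2]-mu)@np.array([-ax[1],ax[0]])
    print(" axis",ax,np.degrees(np.arctan2(ax[1],ax[0])),"mu",mu,"ext",s.min(),s.max(),"lat",o.min(),o.max())
    print(" tail",mu+ax*s.max())
    top=H[:,2]>.016; 
    A=np.polyfit(s[top],o[top],1); print(" top ridge slope,off",A)
    # black caps
    blk=(k==ids.argmax())&(g<75); B=C[blk]; sb=(B[:,:2]-mu)@ax; print(" black s",np.sort(sb)[::6].round(4))
E
```

```text
top0 plate ((628.0589599609375, -245.0037841796875), (56.84104919433594, 205.0419158935547), 12.039443016052246) [[578.9000244140625, -150.6999969482422], [621.5999755859375, -351.20001220703125], [677.2000122070312, -339.29998779296875], [634.5, -138.8000030517578]]
 clip pts 201
 hp n 784 zmax [0.0179 0.0216 0.0229]
 axis [-0.19348667 -0.9811029 ] -101.1563328464498 mu [0.56976816 0.02590762] ext -0.10071536185638326 0.08329143117844814 lat -0.01116515560568045 0.011959723573901316
 tail [ 0.55365238 -0.05580984]
 top ridge slope,off [0.00052789 0.00022121]
 black s [-0.0981 -0.0685 -0.0672 -0.0661 -0.0649 -0.0641 -0.0625 -0.0617 -0.0604
 -0.0585 -0.0135  0.0085  0.0145  0.0214  0.0747  0.0761  0.0771  0.0784
  0.0796  0.0806  0.0815  0.0827]
scene0 plate ((626.5221557617188, -240.8821258544922), (55.572593688964844, 208.81732177734375), 11.835442543029785) [[577.9000244140625, -144.39999389648438], [620.7000122070312, -348.79998779296875], [675.0999755859375, -337.3999938964844], [632.2999877929688, -133.0]]
 clip pts 171
 hp n 637 zmax [0.0166 0.0206 0.0219]
 axis [-0.19971809 -0.9798534 ] -101.52047447363191 mu [0.56949014 0.03289243] ext -0.09276337738790165 0.09101452015837365 lat -0.009286842348041177 0.01587798236534214
 tail [ 0.5513129  -0.05628845]
 top ridge slope,off [0.00475756 0.00160296]
 black s [-0.0626 -0.0598 -0.0563 -0.0531  0.0195  0.0828  0.0838  0.0859  0.0878]
```

```bash
python3 - <<'E'
from m import *
ex=np.array([.2083,-.978]);ey=np.array([.978,.2083]);c=np.array([.6280,-.2450])
for n in ("top0","scene0"):
    Q=np.load(n+"_hi.npy"); x=(Q[:,:2]-c)@ex*1000; y=(Q[:,:2]-c)@ey*1000; z=Q[:,2]*1000
    print(n)
    for lo in range(-80,110,6):
        k=(x>=lo)&(x<lo+6)
        if k.sum()>1: print(lo,k.sum(),"y",np.percentile(y[k],[0,25,50,75,100]).round(0),"z",np.percentile(z[k],[0,50,100]).round(0))
    # projected grid overlay
f=load("top0");g=load("scene0")
for n,F,(u0,u1,v0,v1),s in (("t",f,(260,395,170,245),5.9),("s",g,(250,300,140,215),8)):
    im=cv2.resize(F['p'][v0:v1,u0:u1,::-1],None,fx=s,fy=s,interpolation=cv2.INTER_CUBIC)
    def P(x,y,z):
        X=c+ex*x/1e3+ey*y/1e3; q=proj(F,[X[0],X[1],z/1e3]); return tuple(np.int32(((q+.5)-[u0,v0])*s-.5).tolist())
    for a,b,col in (((-103,-29,13),(103,-29,13),(0,255,0)),((-103,29,13),(103,29,13),(0,255,0)),((-103,-29,13),(-103,29,13),(0,255,0)),((103,-29,13),(103,29,13),(0,255,0)),((-103,0,50),(103,0,50),(0,0,255)),((-103,0,13),(103,0,13),(255,128,0))):
        cv2.line(im,P(*a),P(*b),col,1)
    for x in range(-100,101,20): cv2.circle(im,P(x,0,50),3,(0,255,255),-1)
    cv2.imwrite(f"pics/ov_{n}.png",im)
E
```

```text
top0
-68 25 y [-11.  -6.   2.   7.  14.] z [26. 49. 67.]
-62 46 y [-12.  -5.   3.   8.  14.] z [38. 59. 68.]
-56 25 y [-10.  -2.   5.   9.  15.] z [39. 58. 66.]
4 10 y [-9. -2.  0.  4. 11.] z [23. 37. 53.]
10 55 y [-12.  -4.   3.   9.  14.] z [25. 57. 68.]
16 38 y [-12.  -6.   3.   8.  13.] z [40. 57. 68.]
40 2 y [1. 1. 2. 2. 2.] z [48. 49. 50.]
46 16 y [-3. -0.  1.  3.  6.] z [49. 53. 59.]
52 101 y [-18.  -9.  -1.   8.  16.] z [23. 60. 68.]
58 67 y [-24. -14.  -5.   5.  15.] z [25. 65. 68.]
64 74 y [-24. -14.  -6.   5.  16.] z [23. 64. 70.]
70 55 y [-23. -12.  -4.   6.  15.] z [27. 65. 69.]
76 21 y [-14.  -6.   2.   8.  14.] z [55. 65. 69.]
scene0
-68 43 y [-11.  -3.   2.   5.  13.] z [22. 38. 68.]
-62 25 y [-11.  -5.   1.  10.  14.] z [30. 44. 64.]
-56 22 y [-10.  -4.   3.   9.  14.] z [24. 43. 65.]
4 20 y [-8. -2.  1.  5. 10.] z [25. 37. 62.]
10 40 y [-12.  -4.   2.   8.  13.] z [24. 45. 66.]
16 16 y [-11.  -4.   5.  10.  14.] z [40. 55. 65.]
22 4 y [-1.  1.  3.  7. 15.] z [37. 41. 62.]
40 2 y [-1.  0.  2.  3.  4.] z [51. 51. 52.]
46 33 y [-13.  -5.   2.   6.  15.] z [22. 53. 68.]
52 118 y [-23.  -8.   1.   9.  16.] z [22. 45. 66.]
58 35 y [-23. -14.  -3.   7.  15.] z [22. 63. 68.]
64 23 y [-22. -13.  -7.  -3.  14.] z [29. 64. 68.]
70 20 y [-21. -11.  -2.   8.  15.] z [24. 65. 68.]
76 7 y [-13.  -9.   0.   9.  16.] z [52. 63. 64.]
```

View pics/ov_t.png

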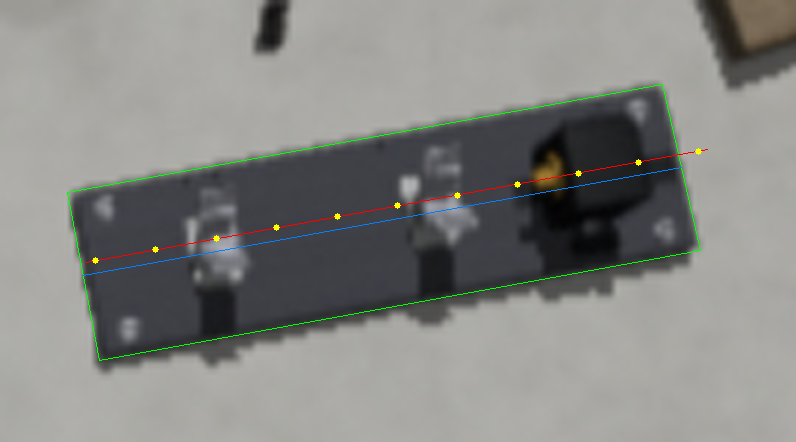

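View pics/ov_s.png

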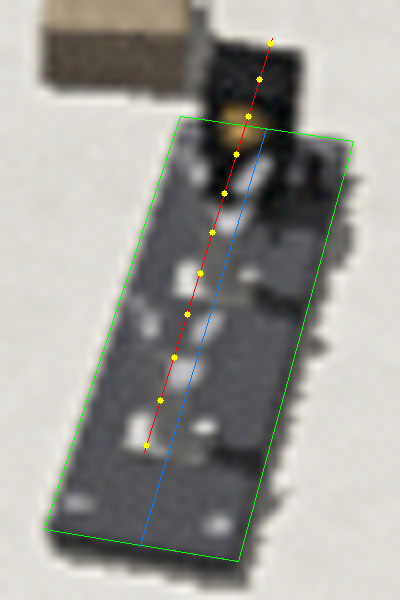

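```bash
python3 - <<'E'
from m import *
for n in ("top0","scene0"):
    f=load(n);C=cloud(f);print(n,"cam",-f['R'].T@f['t'],"tcp px",proj(f,[.162,.629,.218]))
    k=(f['d']>0)&(C[...,2]>.09)
    for x in np.arange(-.1,1.1,.1):
        row=[]
        for y in np.arange(.8,-.7,-.1):
            q=k&(C[...,0]>=x)&(C[...,0]<x+.1)&(C[...,1]<=y)&(C[...,1]>y-.1)
            row.append(f"{C[q][:,2].min():.2f}-{C[q][:,2].max():.2f}" if q.sum()>2 else "    .    ")
        print(f"{x:.1f}"," ".join(row))
    for u,v in ((170,80),(80,320),(60,210),(140,195)): 
        if n=="scene0": print(u,v,dep(f,u,v))
ex=np.array([.2083,-.978]);ey=np.array([.978,.2083]);c=np.array([.6280,-.2450])
for n in ("top0","scene0"):
    Q=np.load(n+"_hi.npy"); x=(Q[:,:2]-c)@ex*1000; y=(Q[:,:2]-c)@ey*1000; z=Q[:,2]*1000
    for lo,hi in((-80,-40),(-5,32),(36,90)):
        k=(x>lo)&(x<hi)&(z>50 if lo>30 else z>45); 
        print(n,"x",np.percentile(x[k],[0,5,50,95,100]).round(1),"y",np.percentile(y[k],[0,5,50,95,100]).round(1))
E
```

```text
top0 cam [ 0.49530909 -0.12478242  0.96360211] tcp px [-267.060012    491.22100107]
-0.1     .         .         .         .         .         .         .         .         .         .         .         .         .         .         .    
0.0     .         .         .         .         .         .         .         .         .         .         .         .         .         .         .    
0.1     .         .         .         .         .         .         .         .         .         .         .         .         .         .         .    
0.2     .         .         .         .         .         .         .         .         .         .         .         .         .         .         .    
0.3     .         .         .         .         .         .         .         .         .         .         .         .     0.09-0.22     .         .    
0.4     .         .         .         .         .         .         .         .         .         .         .         .     0.09-0.23     .         .    
0.5     .         .         .         .         .         .         .         .         .  
[... 2963 characters left out ...]
  .         .     0.09-0.19 0.09-0.29 0.09-0.28 0.09-0.28 0.13-0.28 0.16-0.27 0.20-0.24     .         .    
170 80 [0.54941722 0.27239626 0.56976279]
80 320 [0.46433319 0.52194909 0.54225479]
60 210 [0.5228639  0.4649879  0.56679934]
140 195 [0.48479786 0.42071386 0.56040517]
top0 x [-64.4 -64.1 -58.6 -53.3 -52.5] y [-12.2 -11.3   6.4  13.5  14.6]
top0 x [ 9.6 10.  14.9 20.4 21.4] y [-12.2 -11.1   7.2  13.3  14.2]
top0 x [45.6 51.6 63.3 76.5 79.2] y [-13.8 -12.9   0.6  14.1  15.9]
scene0 x [-66.4 -65.6 -60.1 -53.3 -50.2] y [-11.  -10.    5.7  13.3  14.3]
scene0 x [ 8.   8.6 12.4 21.  23.5] y [-11.9 -10.5   6.3  13.6  15.5]
scene0 x [45.2 49.5 56.6 75.6 78.9] y [-13.6 -13.    0.6  14.1  16.3]
```

```bash
python3 - <<'E'
from m import *
for n in ("top0","scene0"):
    f=load(n);C=cloud(f);k=(f['d']>0)&(C[...,2]>.4)&(C[...,0]>.3)
    im=f['p'][:,:,::-1].copy(); im[k]=(0,0,255)
    cv2.imwrite(f"pics/hi_{n}.png",im)
    v,u=np.nonzero(k); print(n,len(u),u.min(),u.max(),v.min(),v.max())
    Q=C[k]; 
    for y in np.arange(-.4,.7,.1):
        q=Q[(Q[:,1]>=y)&(Q[:,1]<y+.1)]
        if len(q)>2: print(round(y,1),len(q),q.min(0).round(2),q.max(0).round(2))
E
```

```text
top0 3550 0 49 0 90
-0.0 3329 [0.65 0.07 0.54] [0.75 0.1  0.62]
0.1 221 [0.67 0.1  0.59] [0.72 0.11 0.59]
scene0 49724 0 477 0 383
-0.0 119 [0.68 0.09 0.55] [0.69 0.1  0.57]
0.1 836 [0.53 0.1  0.54] [0.73 0.2  0.63]
0.2 17739 [0.5  0.2  0.45] [0.73 0.3  0.64]
0.3 7928 [0.51 0.3  0.48] [0.72 0.4  0.64]
0.4 13053 [0.44 0.4  0.49] [0.58 0.5  0.59]
0.5 9473 [0.44 0.5  0.5 ] [0.54 0.58 0.58]
```

View pics/hi_scene0.png

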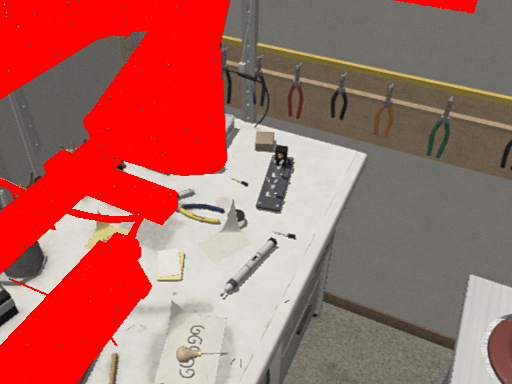

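View pics/hi_top0.png

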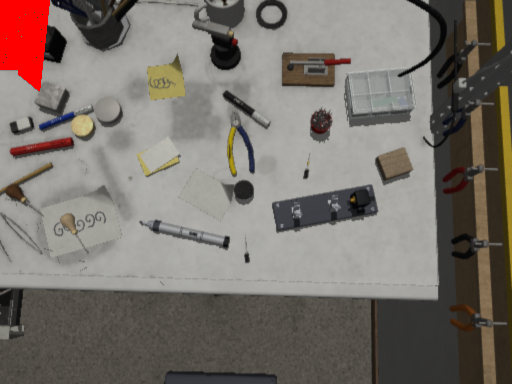

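{"op": "apply_moves", "data": {"commands": [38, -175, 157, 35, 0, 0, 1, 38, -175, 157, 35, 0, 0, 1, 38, -175, 157, 35, 0, 0, 1, 38, -175, 157, 35, 0, 0, 1, 38, -175, 157, 35, 0, 0, 1, 38, -175, 157, 35, 0, 0, 1, 58, -411, 404, 70, 0, 0, 1, 58, -411, 404, 70, 0, 0, 1, 58, -411, 404, 70, 0, 0, 1, 58, -411, 404, 70, 0, 0, 1, 58, -411, 404, 70, 0, 0, 1, 58, -411, 404, 70, 0, 0, 1], "newtons": 40}}

```text
time_s: 1.1
eef_pos: [0.4028, 0.2069, 0.1658]
orientation: [[-0.0, 0.996, 0.093], [-0.0, 0.093, -0.996], [-1.0, -0.0, 0.0]]
ft_force: [0.9, 1.0, -1.0]
width: 1.001
```

```bash
cat > go.py <<'E'
import sys
from bench import get_obs
import numpy as np
from scipy.spatial.transform import Rotation as Ro
# usage: go.py x y z yawOfToolY : prints shift & turn from measured pose
x,y,z,yaw=map(float,sys.argv[1:5]); o=get_obs(); R=np.array(o['orientation']); p=np.array(o['eef_pos'])
a=np.radians(yaw); X=np.array([0,0,-1.]);Y=np.array([np.cos(a),np.sin(a),0]);T=np.stack([X,Y,np.cross(X,Y)],1)
print("t",o['time_s'],"pos",p.round(4),"yawY",np.degrees(np.arctan2(R[1,1],R[0,1])).round(2),"w",round(o['width'],3),"F",np.round(o['ft_force'],1),"M",np.round(o['wrist_torque'],2))
print("shift",(R.T@(np.array([x,y,z])-p)*1000).round(1),"turn",np.degrees(Ro.from_matrix(R.T@T).as_rotvec()).round(2),"q",np.round(o['qpos'],0))
E
python3 go.py .5664 .0098 .12 -11.3
```

```text
t 1.1 pos [0.4028 0.2069 0.1658] yawY 5.34 w 1.001 F [ 0.9  1.  -1. ] M [-0.08  0.01  0.03]
shift [ 45.9 144.6 211.5] turn [1.664e+01 2.000e-02 1.000e-02] q [-44.  23.  20. 117. -11.  42. -12.]
```

{"op": "apply_moves", "data": {"commands": [46, 20, 120, 12, 0, 0, 1, 46, 20, 120, 12, 0, 0, 1, 46, 20, 120, 12, 0, 0, 1, 46, 144.5, 211.5, 16.6, 0, 0, 1, 46, 144.5, 211.5, 16.6, 0, 0, 1, 46, 144.5, 211.5, 16.6, 0, 0, 1, 46, 144.5, 211.5, 16.6, 0, 0, 1, 46, 144.5, 211.5, 16.6, 0, 0, 1, 46, 144.5, 211.5, 16.6, 0, 0, 1, 46, 144.5, 211.5, 16.6, 0, 0, 1]}}

```text
time_s: 1.93
eef_pos: [0.5653, 0.0126, 0.1193]
orientation: [[-0.003, 0.981, -0.192], [0.001, -0.192, -0.981], [-1.0, -0.003, -0.0]]
ft_force: [0.2, -0.3, -0.4]
width: 0.998
```

```bash
python3 go.py .5664 .0098 .003 -11.3; python3 - <<'E'
from bench import viewer
import cv2,numpy as np
a=[viewer.camera(n)[0][:,:,::-1] for n in("top","scene")]
cv2.imwrite("pics/pre.png",np.hstack([cv2.resize(a[0][120:300,80:330],(500,360)),cv2.resize(a[1][150:330,180:330],(300,360))]))
E
```

```text
t 1.9333 pos [0.5653 0.0126 0.1193] yawY -11.06 w 0.998 F [ 0.2 -0.3 -0.4] M [-0.06  0.16  0.  ]
shift [116.3   2.    2.6] turn [ 0.24 -0.01  0.16] q [-17.  36.  21. 103. -17.  45.   2.]
```

View pics/pre.png

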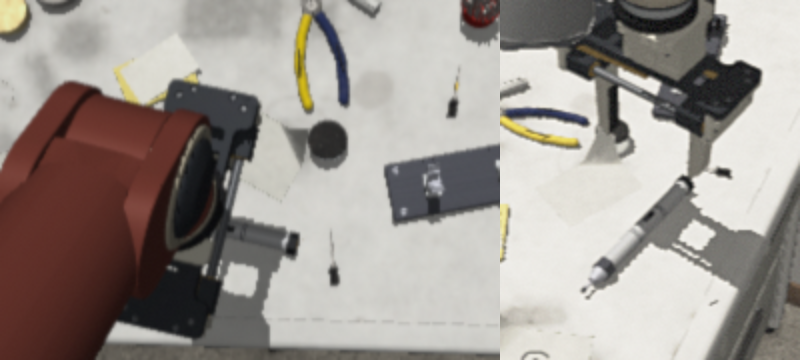

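The picture shows the open fingers over the barrel, tail cap at the right (scene inset around (685,183)). Bur and tin are clear. I'll go down in two stages.

{"op": "apply_moves", "data": {"commands": [40, 1.5, 2.5, 0.2, 0, 0, 1, 80, 1.5, 2.5, 0.2, 0, 0, 1, 96, 1.5, 2.5, 0.2, 0, 0, 1, 100, 1.5, 2.5, 0.2, 0, 0, 1, 100, 1.5, 2.5, 0.2, 0, 0, 1]}}

```text
time_s: 2.45
eef_pos: [0.5661, 0.0103, 0.0192]
orientation: [[-0.003, 0.981, -0.194], [0.0, -0.194, -0.981], [-1.0, -0.003, 0.0]]
ft_force: [-0.5, 0.4, -0.6]
width: 0.998
```

```bash
python3 go.py .5664 .0098 .003 -11.3
```

```text
t 2.45 pos [0.5661 0.0103 0.0192] yawY -11.2 w 0.998 F [-0.5  0.4 -0.6] M [-0.09 -0.02 -0.03]
shift [16.2  0.4  0.4] turn [0.1  0.01 0.17] q [-14.  44.  16. 106. -22.  33.   6.]
```

{"op": "apply_moves", "data": {"commands": [8, 0.4, 0.4, 0.1, 0, 0.15, 1, 15, 0.4, 0.4, 0.1, 0, 0.15, 1, 16, 0.4, 0.4, 0.1, 0, 0.15, 0.5, 16, 0.4, 0.4, 0.1, 0, 0.15, 0.3, 16, 0.4, 0.4, 0.1, 0, 0.15, 0, 16, 0.4, 0.4, 0.1, 0, 0.15, 0, 16, 0.4, 0.4, 0.1, 0, 0.15, 0, 16, 0.4, 0.4, 0.1, 0, 0.15, 0, 16, 0.4, 0.4, 0.1, 0, 0.15, 0, 16, 0.4, 0.4, 0.1, 0, 0.15, 0, 16, 0.4, 0.4, 0.1, 0, 0.15, 0], "newtons": 40}}

```text
time_s: 3.37
eef_pos: [0.5679, 0.0087, 0.0041]
orientation: [[0.003, 0.98, -0.197], [-0.001, -0.197, -0.98], [-1.0, 0.003, 0.0]]
ft_force: [0.4, 0.1, -0.7]
width: 0.401
```

```bash
python3 go.py .5664 .0098 .11 12.02
```

```text
t 3.3667 pos [0.5679 0.0087 0.0041] yawY -11.39 w 0.401 F [ 0.4  0.1 -0.7] M [-0.06  0.05  0.08]
shift [-105.9   -1.4   -0.8] turn [-23.41   0.04  -0.15] q [-13.  46.  16. 107. -22.  31.   6.]
```

{"op": "apply_moves", "data": {"commands": [0, 0, 0, 0, 0, 0, 0, 0, 0, 0, 0, 0, 0, 0, 0, 0, 0, 0, 0, 0, 0, 0, 0, 0, 0, 0, 0, 0, 0, 0, 0, 0, 0, 0, 0, 0, 0, 0, 0, 0, 0, 0, 0, 0, 0, 0, 0, 0, 0]}}

```text
time_s: 3.95
eef_pos: [0.5674, 0.0088, 0.004]
orientation: [[0.002, 0.98, -0.197], [-0.0, -0.197, -0.98], [-1.0, 0.002, 0.0]]
ft_force: [-1.5, 0.4, 1.2]
width: 0.184
```

```bash
python3 go.py .5664 .0098 .11 12.02
```

```text
t 3.95 pos [0.5674 0.0088 0.004 ] yawY -11.38 w 0.184 F [-1.5  0.4  1.2] M [-0.01  0.41  0.03]
shift [-106.    -1.    -0.8] turn [-2.34e+01  2.00e-02 -9.00e-02] q [-13.  46.  16. 107. -22.  31.   6.]
```

{"op": "apply_moves", "data": {"commands": [-20, 0, 0, 0, 0, 0, 0, -50, 0, 0, 0, 0, 0, 0, -90, 0, 0, 0, 0, 0, 0, -106, 0, 0, 0, 0, 0, 0, -106, 0, 0, 0, 0, 0, 0, -106, 0, 0, 0, 0, 0, 0], "newtons": 45}}

```text
time_s: 4.45
eef_pos: [0.5679, 0.0089, 0.1103]
orientation: [[0.004, 0.98, -0.197], [-0.0, -0.197, -0.98], [-1.0, 0.004, -0.0]]
ft_force: [-0.1, -0.2, -1.7]
width: 0.183
```

```bash
python3 go.py .6231 -.2171 .11 12.02; python3 - <<'E'
from bench import viewer
import cv2,numpy as np
a=[viewer.camera(n)[0][:,:,::-1] for n in("top","scene")]
cv2.imwrite("pics/lift.png",np.hstack([cv2.resize(a[0][120:300,80:330],(500,360)),cv2.resize(a[1][150:330,180:330],(300,360))]))
E
```

```text
t 4.45 pos [0.5679 0.0089 0.1103] yawY -11.37 w 0.183 F [-0.1 -0.2 -1.7] M [-0.13  0.1  -0.02]
shift [  0.7  98.7 210.7] turn [-2.339e+01  2.000e-02 -2.400e-01] q [-16.  37.  21. 103. -18.  43.   3.]
```

View pics/lift.png

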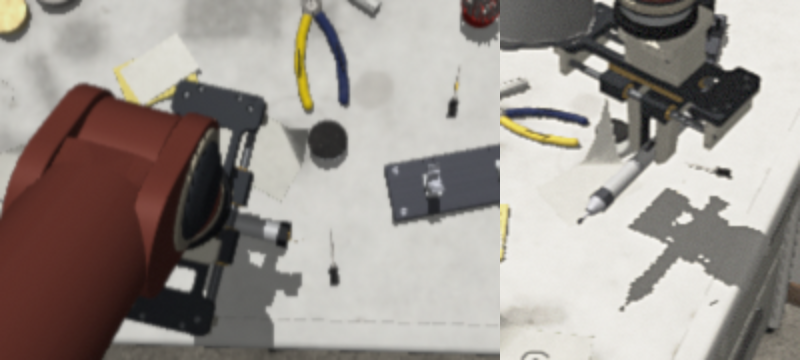

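The handpiece hangs in the grip (nose at about (582,220) in the right inset) and carries its 1.3–1.7 N. Next I'll take it over the dock.

{"op": "apply_moves", "data": {"commands": [0, 20, 40, -5, 0, 0, 0, 0, 35, 75, -10, 0, 0, 0, 0, 52, 110, -14, 0, 0, 0, 0, 68, 145, -18, 0, 0, 0, 0, 84, 180, -21, 0, 0, 0, 0, 94, 200, -23, 0, -0.2, 0, 0.5, 98.5, 210.5, -23.4, 0, -0.2, 0, 0.5, 98.5, 210.5, -23.4, 0, -0.2, 0, 0.5, 98.5, 210.5, -23.4, 0, -0.2, 0, 0.5, 98.5, 210.5, -23.4, 0, -0.2, 0]}}

```text
time_s: 5.38
eef_pos: [0.6224, -0.2131, 0.1086]
orientation: [[-0.003, 0.977, 0.211], [0.003, 0.211, -0.977], [-1.0, -0.002, -0.004]]
ft_force: [-0.3, 0.6, -1.7]
width: 0.181
```

```bash
python3 go.py .6231 -.2171 .09 12.02; python3 - <<'E'
from bench import viewer
import cv2,numpy as np
for n in("top","scene"):
    p,d=viewer.camera(n); np.savez(f"{n}1.npz",p=p,d=d,**viewer.camera_info(n))
    a=p[:,:,::-1]
    cv2.imwrite(f"pics/over_{n}.png",cv2.resize(a[150:270,200:400],None,fx=4,fy=4) if n=="top" else cv2.resize(a[100:260,200:330],None,fx=3.7,fy=3.7))
E
```

```text
t 5.3833 pos [ 0.6224 -0.2131  0.1086] yawY 12.19 w 0.181 F [-0.3  0.6 -1.7] M [-0.03  0.01 -0.09]
shift [18.6 -0.1  4.1] turn [ 0.17 -0.21  0.13] q [ 10.  43.  13.  87. -11.  51.  39.]
```

View pics/over_top.png

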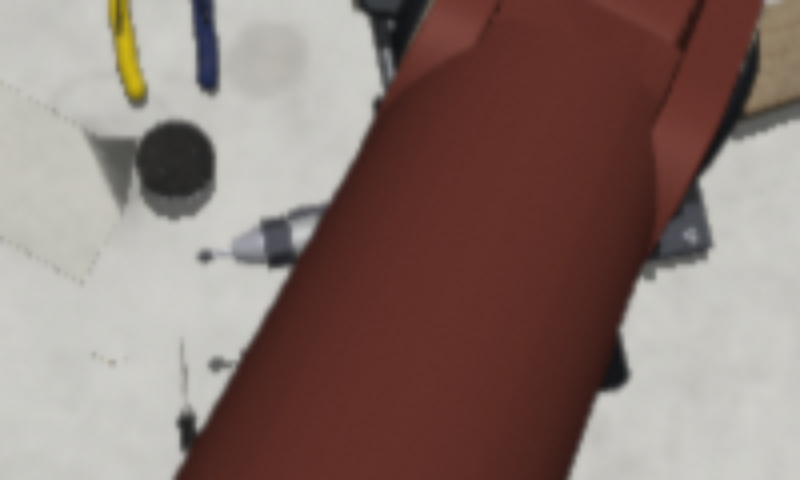

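View pics/over_scene.png

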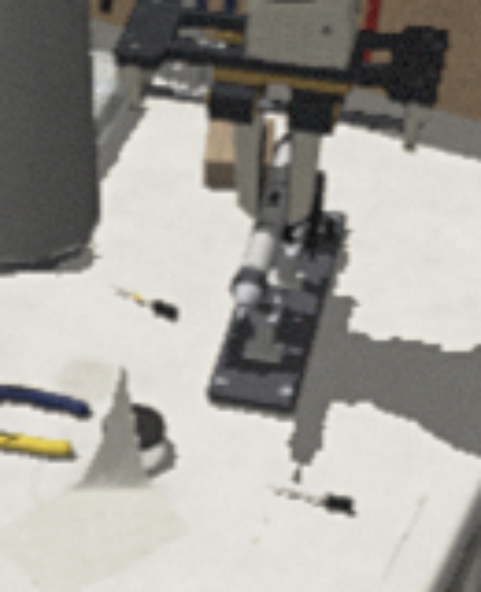

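```bash
cat > chk.py <<'E'
import sys
from m import *
# measure handpiece in clip frame; args: suffix zlo zhi
ex=np.array([.2083,-.978]);ey=np.array([.978,.2083]);c=np.array([.6246,-.2239])
zlo,zhi=float(sys.argv[2]),float(sys.argv[3])
for n in ("top","scene"):
    f=load(n+sys.argv[1]);C=cloud(f); g=f['p'].max(2)
    x=(C[...,:2]-c)@ex*1000; y=(C[...,:2]-c)@ey*1000; z=C[...,2]*1000
    k=(f['d']>0)&(z>zlo)&(z<zhi)&(np.abs(y)<16)&(x>-150)&(x<-25)
    print(n,k.sum())
    for lo in range(-150,-20,5):
        q=k&(x>=lo)&(x<lo+5)
        if q.sum()>1: print(lo,q.sum(),"y",y[q].min().round(1),np.median(y[q]).round(1),y[q].max().round(1),"ztop",z[q].max().round(1),"grey",np.median(g[q]))
E
python3 chk.py 1 95 140
```

```text
top 215
-130 5 y -1.3 0.9 2.7 ztop 117.9 grey 110.0
-125 7 y -1.5 0.7 2.3 ztop 119.5 grey 145.0
-120 6 y -0.9 0.2 1.4 ztop 117.3 grey 176.5
-115 10 y -4.1 0.3 3.2 ztop 122.1 grey 165.0
-110 20 y -6.1 -0.6 6.6 ztop 122.3 grey 157.5
-105 27 y -7.3 -0.8 7.7 ztop 125.1 grey 155.0
-100 32 y -10.3 -1.0 11.9 ztop 126.9 grey 88.5
-95 38 y -10.8 -0.8 11.8 ztop 128.6 grey 84.0
-90 32 y -9.8 -0.1 12.6 ztop 129.1 grey 90.5
-85 23 y -7.1 1.3 8.7 ztop 125.0 grey 165.0
-80 13 y 0.2 3.9 8.3 ztop 125.3 grey 162.0
-75 2 y 6.5 7.8 9.0 ztop 124.1 grey 106.0
scene 243
-130 4 y -0.1 0.8 1.9 ztop 116.1 grey 60.0
-125 3 y 0.3 1.1 2.6 ztop 116.8 grey 89.0
-120 3 y -0.6 -0.2 2.0 ztop 118.9 grey 157.0
-115 13 y -3.6 -1.0 5.0 ztop 120.6 grey 125.0
-110 16 y -5.1 2.2 6.8 ztop 124.4 grey 188.0
-105 13 y -8.0 -3.7 9.8 ztop 124.7 grey 150.0
-100 25 y -7.5 1.6 12.7 ztop 124.8 grey 117.0
-95 17 y -9.1 -1.1 7.5 ztop 125.6 grey 80.0
-90 9 y -8.1 2.2 12.7 ztop 125.6 grey 91.0
-85 12 y -9.3 -0.9 9.5 ztop 125.0 grey 137.5
-80 17 y -7.4 -0.4 8.6 ztop 125.6 grey 197.0
-75 8 y -7.3 -2.2 4.8 ztop 126.0 grey 194.5
-70 11 y -5.9 1.5 9.9 ztop 123.5 grey 200.0
-65 13 y -7.3 -2.0 6.9 ztop 125.8 grey 195.0
-60 11 y -6.2 1.1 9.7 ztop 124.7 grey 203.0
-55 10 y -7.0 -1.2 8.8 ztop 124.8 grey 180.0
-50 13 y -6.7 0.4 9.5 ztop 124.7 grey 122.0
-45 8 y -7.6 1.0 5.9 ztop 123.8 grey 81.5
-40 13 y -6.9 -2.0 9.5 ztop 125.5 grey 88.0
-35 11 y -5.6 1.0 8.4 ztop 126.0 grey 98.0
-30 13 y -10.7 -2.3 9.5 ztop 131.3 grey 96.0
```

{"op": "apply_moves", "data": {"commands": [0, -0.5, 5, 0, 0, 0, 0, 0, -0.5, 5, 0.1, -0.2, 0, 0, 15, -0.5, 5, 0.1, -0.2, 0, 0, 30, -0.5, 5, 0.1, -0.2, 0, 0, 40, -0.5, 5, 0.1, -0.2, 0, 0, 43, -0.5, 5, 0.1, -0.2, 0, 0, 43, -0.5, 5, 0.1, -0.2, 0, 0, 43, -0.5, 5, 0.1, -0.2, 0, 0, 43, -0.5, 5, 0.1, -0.2, 0, 0], "newtons": 55}}

```text
time_s: 6.23
eef_pos: [0.6238, -0.2224, 0.0678]
orientation: [[0.002, 0.978, 0.206], [-0.005, 0.206, -0.978], [-1.0, 0.001, 0.005]]
ft_force: [0.4, 0.2, -2.0]
width: 0.183
```

```bash
python3 go.py .6231 -.2171 .044 12.02; python3 - <<'E'
from bench import viewer
import cv2,numpy as np
for n in("top","scene"):
    p,d=viewer.camera(n); np.savez(f"{n}2.npz",p=p,d=d,**viewer.camera_info(n))
    a=p[:,:,::-1]
    cv2.imwrite(f"pics/over2_{n}.png",cv2.resize(a[100:260,200:330],None,fx=3.7,fy=3.7))
E
python3 chk.py 2 48 90 | awk '$1<-45 || /top|scene/'
```

```text
t 6.2333 pos [ 0.6238 -0.2224  0.0678] yawY 11.92 w 0.183 F [ 0.4  0.2 -2. ] M [-0.1  -0.01  0.02]
shift [23.7  0.4 -5.4] turn [-0.11  0.29 -0.03] q [ 11.  46.  12.  88. -12.  47.  39.]
top 194
-120 5 y -1.5 0.2 2.0 ztop 77.6 grey 111.0
-115 7 y -1.4 0.2 2.0 ztop 76.7 grey 151.0
-110 5 y -1.1 0.3 1.4 ztop 75.7 grey 185.0
-105 11 y -4.6 -0.1 4.9 ztop 79.7 grey 149.0
-100 18 y -7.3 -0.0 6.1 ztop 81.7 grey 158.5
-95 25 y -7.8 -0.8 8.0 ztop 84.9 grey 155.0
-90 32 y -10.4 -2.0 10.3 ztop 84.8 grey 86.0
-85 34 y -10.7 0.0 11.6 ztop 88.3 grey 69.0
-80 27 y -10.2 -0.6 10.7 ztop 85.4 grey 100.0
-75 18 y -5.9 1.9 7.4 ztop 84.3 grey 168.0
-70 10 y 0.3 5.0 8.6 ztop 85.6 grey 155.0
-65 2 y 5.7 6.7 7.8 ztop 79.4 grey 126.5
scene 232
-120 6 y -1.5 1.1 2.7 ztop 76.6 grey 88.0
-115 2 y -1.1 -0.7 -0.2 ztop 73.6 grey 85.0
-110 3 y 0.2 0.8 2.4 ztop 74.3 grey 153.0
-105 15 y -3.3 -0.3 4.0 ztop 80.2 grey 134.0
-100 14 y -4.7 0.9 7.2 ztop 82.9 grey 170.5
-95 16 y -7.7 0.5 10.9 ztop 81.5 grey 125.5
-90 22 y -9.4 -1.7 11.6 ztop 84.8 grey 89.5
-85 18 y -10.2 -1.7 12.2 ztop 84.0 grey 74.5
-80 11 y -9.7 2.1 11.2 ztop 84.5 grey 89.0
-75 10 y -5.9 -0.1 8.3 ztop 83.0 grey 184.0
-70 11 y -7.8 -0.1 9.2 ztop 84.8 grey 198.0
-65 9 y -6.7 -3.5 7.3 ztop 83.4 grey 180.0
-60 12 y -7.9 -0.4 8.4 ztop 83.9 grey 201.0
-55 9 y -7.2 -2.1 9.9 ztop 82.8 grey 170.0
-50 16 y -8.0 -0.8 8.3 ztop 84.2 grey 199.0
-45 16 y -12.0 -6.3 9.2 ztop 83.4 grey 122.0
-40 17 y -11.2 -3.4 12.3 ztop 84.2 grey 95.0
-35 16 y -10.7 -3.9 13.5 ztop 83.8 grey 86.0
-30 9 y -6.4 0.8 8.3 ztop 84.4 grey 85.0
```

View pics/over2_scene.png

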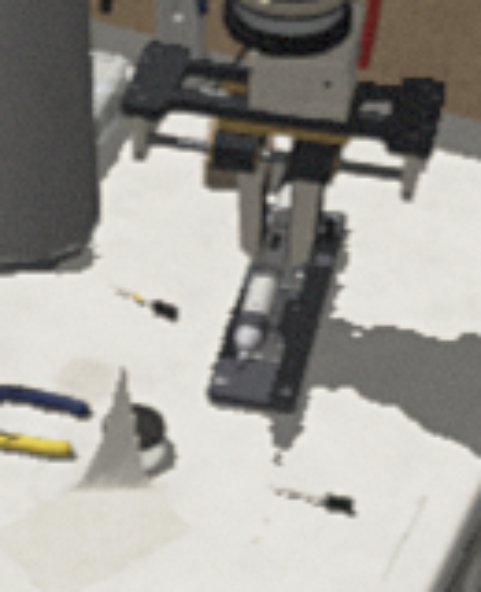

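{"op": "apply_moves", "data": {"commands": [0, 0.2, -5, -0.1, 0.2, 0, 0, 0, 0.2, -5, -0.1, 0.2, 0, 0, 0, 0.2, -5, -0.1, 0.2, 0, 0, 0, 0.2, -5, -0.1, 0.2, 0, 0, 4, 0.2, -5, -0.1, 0.2, 0, 0, 4, 0.2, -5, -0.1, 0.2, 0, 0, 4, 0.2, -5, -0.1, 0.2, 0, 0]}}

```text
time_s: 6.92
eef_pos: [0.6219, -0.2171, 0.0623]
orientation: [[-0.002, 0.978, 0.208], [-0.0, 0.208, -0.978], [-1.0, -0.002, -0.0]]
ft_force: [0.1, -0.9, -1.6]
width: 0.178
```

```bash
python3 go.py .6231 -.2171 .044 12.02; python3 - <<'E'
from bench import viewer
import cv2,numpy as np
for n in("top","scene"):
    p,d=viewer.camera(n); np.savez(f"{n}3.npz",p=p,d=d,**viewer.camera_info(n))
E
python3 chk.py 3 48 90 | awk '$1<-55 || /top|scene/'
```

```text
t 6.9167 pos [ 0.6219 -0.2171  0.0623] yawY 12.01 w 0.178 F [ 0.1 -0.9 -1.6] M [-0.09  0.06 -0.03]
shift [18.3  1.2  0.2] turn [-0.01 -0.    0.11] q [ 11.  46.  12.  89. -12.  46.  39.]
top 188
-125 7 y -1.9 -0.4 2.2 ztop 72.8 grey 120.0
-120 3 y -2.5 -0.6 -0.2 ztop 72.4 grey 147.0
-115 6 y -1.5 -0.5 1.0 ztop 71.6 grey 175.5
-110 13 y -4.7 -0.8 3.2 ztop 74.0 grey 154.0
-105 21 y -7.3 -1.8 6.5 ztop 75.5 grey 156.0
-100 24 y -8.6 -1.3 7.3 ztop 79.0 grey 141.5
-95 33 y -11.2 -0.8 10.5 ztop 81.1 grey 85.0
-90 33 y -11.9 -3.1 9.2 ztop 80.1 grey 80.0
-85 25 y -10.5 -0.3 10.5 ztop 82.6 grey 101.0
-80 16 y -4.4 2.7 7.5 ztop 80.4 grey 158.5
-75 6 y 2.1 4.9 8.1 ztop 77.4 grey 136.5
scene 241
-125 4 y -0.8 0.6 1.9 ztop 72.7 grey 85.0
-115 2 y -0.8 0.2 1.2 ztop 69.5 grey 160.0
-110 17 y -4.7 0.5 5.3 ztop 74.0 grey 117.0
-105 13 y -7.4 -1.1 6.3 ztop 74.8 grey 172.0
-100 18 y -8.7 -3.3 6.6 ztop 78.5 grey 160.5
-95 26 y -10.7 0.9 10.9 ztop 80.0 grey 77.0
-90 11 y -6.9 -2.3 8.9 ztop 79.9 grey 85.0
-85 13 y -10.8 -1.0 10.0 ztop 79.4 grey 86.0
-80 8 y -7.4 0.1 7.3 ztop 79.1 grey 171.0
-75 10 y -8.8 -1.6 7.8 ztop 78.1 grey 189.0
-70 14 y -7.5 -2.6 6.1 ztop 77.2 grey 199.0
-65 12 y -8.8 -0.5 8.0 ztop 80.1 grey 184.0
-60 7 y -8.2 -3.1 3.7 ztop 79.0 grey 198.0
-55 13 y -7.1 -2.2 7.5 ztop 78.6 grey 196.0
-50 10 y -8.7 -2.1 8.5 ztop 76.1 grey 145.0
-45 15 y -12.2 -2.6 11.7 ztop 78.7 grey 94.0
-40 20 y -11.6 -2.8 12.0 ztop 78.1 grey 88.0
-35 17 y -10.6 0.0 13.7 ztop 80.1 grey 86.0
-30 9 y -6.9 -3.7 8.0 ztop 78.9 grey 100.0
```

{"op": "apply_moves", "data": {"commands": [1, 0.7, 0.3, 0, 0, 0, 0, 2, 0.7, 0.3, 0, 0, 0, 0, 3, 0.7, 0.3, 0, 0, 0, 0, 4, 0.7, 0.3, 0, 0, 0, 0, 5, 0.7, 0.3, 0, 0, 0, 0, 6, 0.7, 0.3, 0, 0, 0, 0, 6, 0.7, 0.3, 0, 0, 0, 0]}}

```text
time_s: 7.6
eef_pos: [0.623, -0.2179, 0.0585]
orientation: [[-0.0, 0.978, 0.208], [-0.001, 0.208, -0.978], [-1.0, -0.001, 0.001]]
ft_force: [-2.7, 0.6, 8.0]
width: 0.179
```

```bash
python3 go.py .6231 -.2171 .044 12.02
```

```text
t 7.6 pos [ 0.623  -0.2179  0.0585] yawY 11.98 w 0.179 F [-2.7  0.6  8. ] M [ 0.07  0.72 -0.04]
shift [14.5  0.3 -0.8] turn [-0.04  0.06  0.04] q [ 11.  46.  12.  89. -12.  46.  39.]
```

{"op": "apply_moves", "data": {"commands": [1, -0.3, -0.3, 0, 0, 0, 0, 2, -0.3, -0.3, 0, 0, 0, 0, 3, -0.3, -0.3, 0, 0, 0, 0, 3, -0.3, -0.3, 0, 0, 0, 0]}}

```text
time_s: 7.93
eef_pos: [0.6235, -0.2181, 0.057]
orientation: [[0.002, 0.978, 0.208], [-0.002, 0.208, -0.978], [-1.0, 0.001, 0.002]]
ft_force: [-3.6, 0.2, 12.0]
width: 0.181
```

```bash
python3 go.py .6231 -.2171 .044 12.02
```

```text
t 7.9333 pos [ 0.6235 -0.2181  0.057 ] yawY 11.99 w 0.181 F [-3.6  0.2 12. ] M [ 0.02  0.87 -0.01]
shift [13.  -0.2 -1.1] turn [-0.03  0.14 -0.08] q [ 11.  46.  12.  89. -12.  45.  39.]
```

{"op": "apply_moves", "data": {"commands": [1, -0.7, 0, 0, 0, 0, 0, 2, -0.7, 0, 0, 0, 0, 0, 3, -0.7, 0, 0, 0, 0, 0, 3, -0.7, 0, 0, 0, 0, 0]}}

```text
time_s: 8.27
eef_pos: [0.6234, -0.2186, 0.0546]
orientation: [[0.003, 0.978, 0.208], [-0.003, 0.208, -0.978], [-1.0, 0.003, 0.003]]
ft_force: [-3.9, 0.4, 13.6]
width: 0.182
```

```bash
python3 go.py .6231 -.2171 .044 12.02
```

```text
t 8.2667 pos [ 0.6234 -0.2186  0.0546] yawY 12.0 w 0.182 F [-3.9  0.4 13.6] M [-0.06  0.8   0.04]
shift [10.6 -0.  -1.6] turn [-0.02  0.2  -0.16] q [ 11.  47.  12.  89. -12.  45.  39.]
```

{"op": "apply_moves", "data": {"commands": [1, -0.7, -0.7, 0, 0, 0, 0, 2, -0.7, -0.7, 0, 0, 0, 0, 3, -0.7, -0.7, 0, 0, 0, 0, 4, -0.7, -0.7, 0, 0, 0, 0, 4, -0.7, -0.7, 0, 0, 0, 0]}}

```text
time_s: 8.68
eef_pos: [0.6227, -0.2189, 0.0492]
orientation: [[0.004, 0.978, 0.208], [-0.004, 0.208, -0.978], [-1.0, 0.003, 0.005]]
ft_force: [-0.2, -0.4, 4.7]
width: 0.181
```

```bash
python3 go.py .6231 -.2171 .044 12.02
```

```text
t 8.6833 pos [ 0.6227 -0.2189  0.0492] yawY 11.99 w 0.181 F [-0.2 -0.4  4.7] M [-0.57  0.14  0.01]
shift [ 5.2  0.7 -1.7] turn [-0.03  0.29 -0.17] q [ 11.  47.  12.  90. -12.  44.  39.]
```

{"op": "apply_moves", "data": {"commands": [1, 0, -1, 0, 0.2, 0, 0, 2, 0, -1, 0, 0.2, 0, 0, 3, 0, -1, 0, 0.2, 0, 0, 3, 0, -1, 0, 0.2, 0, 0]}}

```text
time_s: 9.02
eef_pos: [0.6217, -0.2163, 0.0439]
orientation: [[0.0, 0.978, 0.208], [0.002, 0.208, -0.978], [-1.0, 0.0, -0.002]]
ft_force: [0.6, -2.0, 0.4]
width: 0.179
```

```bash
python3 go.py .6231 -.2171 .044 12.02; python3 - <<'E'
from bench import viewer
import cv2,numpy as np
for n in("top","scene"):
    p,d=viewer.camera(n); np.savez(f"{n}4.npz",p=p,d=d,**viewer.camera_info(n))
E
python3 chk.py 4 40 75 | awk '$1<-25 || /top|scene/'
```

```text
t 9.0167 pos [ 0.6217 -0.2163  0.0439] yawY 12.0 w 0.179 F [ 0.6 -2.   0.4] M [-0.59 -0.32 -0.06]
shift [-0.1  1.2  1. ] turn [-0.02 -0.09 -0.03] q [ 11.  47.  11.  90. -12.  44.  40.]
top 183
-125 7 y -3.1 -1.2 0.7 ztop 53.8 grey 113.0
-120 4 y -2.0 -0.6 -0.1 ztop 52.0 grey 173.0
-115 4 y -1.4 -0.4 1.0 ztop 52.4 grey 169.5
-110 14 y -6.5 -0.8 3.7 ztop 57.4 grey 147.5
-105 21 y -7.5 -1.5 6.6 ztop 58.9 grey 156.0
-100 23 y -10.0 -1.4 8.2 ztop 61.6 grey 141.0
-95 30 y -10.8 -1.8 11.0 ztop 65.4 grey 81.0
-90 33 y -12.0 -1.1 10.1 ztop 63.8 grey 82.0
-85 24 y -9.2 -0.9 9.0 ztop 61.6 grey 114.0
-80 15 y -4.6 3.0 7.8 ztop 62.7 grey 169.0
-75 7 y 0.4 4.5 6.7 ztop 60.0 grey 133.0
scene 243
-130 2 y -1.7 -0.5 0.7 ztop 52.1 grey 67.5
-125 3 y -1.3 -1.2 1.1 ztop 54.8 grey 73.0
-120 2 y -0.0 0.9 1.8 ztop 51.6 grey 113.0
-115 4 y -1.3 -0.7 1.1 ztop 57.1 grey 158.0
-110 17 y -4.5 0.1 4.5 ztop 59.2 grey 125.0
-105 10 y -6.5 -1.3 5.6 ztop 59.3 grey 145.0
-100 21 y -9.5 -2.7 6.9 ztop 60.2 grey 158.0
-95 25 y -11.1 0.8 12.1 ztop 62.0 grey 81.0
-90 14 y -10.4 -2.7 11.3 ztop 61.6 grey 74.0
-85 8 y -9.1 -0.2 7.1 ztop 59.8 grey 125.5
-80 11 y -7.9 -0.7 8.7 ztop 60.2 grey 164.0
-75 13 y -8.9 -2.0 7.1 ztop 59.1 grey 189.0
-70 10 y -8.0 -2.0 8.5 ztop 62.9 grey 203.0
-65 9 y -7.7 -0.3 7.4 ztop 59.7 grey 169.0
-60 13 y -8.6 -1.1 8.2 ztop 61.9 grey 204.0
-55 8 y -7.8 -0.1 7.1 ztop 59.8 grey 174.5
-50 14 y -7.2 -1.6 8.2 ztop 61.1 grey 140.5
-45 21 y -12.4 -2.7 11.0 ztop 65.9 grey 95.0
-40 19 y -11.2 0.5 12.4 ztop 66.5 grey 87.0
-35 12 y -6.1 1.3 13.4 ztop 64.8 grey 96.5
-30 7 y -4.8 0.1 7.5 ztop 59.6 grey 102.0
```

{"op": "apply_moves", "data": {"commands": [0.7, 0, 0, 0, 0, 0, 0, 1.4, 0, 0, 0, 0, 0, 0, 2, 0, 0, 0, 0, 0, 0, 2, 0, 0, 0, 0, 0, 0, 2, 0, 0, 0, 0, 0, 0]}}

```text
time_s: 9.53
eef_pos: [0.6218, -0.2164, 0.0438]
orientation: [[0.001, 0.978, 0.208], [0.002, 0.208, -0.978], [-1.0, 0.001, -0.002]]
ft_force: [0.2, -2.8, 8.6]
width: 0.181
```

```bash
python3 go.py .6231 -.2171 .044 12.02
```

```text
t 9.5333 pos [ 0.6218 -0.2164  0.0438] yawY 12.0 w 0.181 F [ 0.2 -2.8  8.6] M [-0.49  0.08 -0.01]
shift [-0.2  1.2  1. ] turn [-0.02 -0.09 -0.06] q [ 11.  47.  11.  90. -12.  44.  40.]
```

{"op": "apply_moves", "data": {"commands": [-1.5, 0, 0.7, 0, 0, 0, 0, -1.8, 0, 1.4, 0, 0, 0, 0, -1.8, 0, 2.1, 0, 0, 0, 0, -1.8, 0, 2.8, 0, 0, 0, 0, -1.8, 0, 3.5, 0, 0, 0, 0]}}

```text
time_s: 9.95
eef_pos: [0.6217, -0.2164, 0.0438]
orientation: [[-0.003, 0.978, 0.209], [0.007, 0.209, -0.978], [-1.0, -0.001, -0.007]]
ft_force: [0.3, 3.5, 6.2]
width: 0.176
```

```bash
cat > st.py <<'E'
from bench import get_obs
import numpy as np
o=get_obs(); ex=np.array([.2083,-.978,0]);ey=np.array([.978,.2083,0]); p=o['eef_pos']-np.array([.6246,-.2239,0]); F=np.array(o['ft_force'])
print("t",round(o['time_s'],2),"tcp clip x,y,z mm",(np.array([p@ex,p@ey,p[2]])*1000).round(2),"push",round(-F@ex,2),"lat",round(F@ey,2),"Fz",round(F[2],2),"M",np.round(o['wrist_torque'],2),"w",round(o['width'],3), "tilt",np.degrees(np.array(o['orientation'])[:2,0]).round(2))
E
python3 st.py
```

```text
t 9.95 tcp clip x,y,z mm [-7.9  -1.27 43.81] push 3.38 lat 1.05 Fz 6.19 M [ 0.5  -0.01 -0.1 ] w 0.176 tilt [-0.15  0.4 ]
```

{"op": "apply_moves", "data": {"commands": [-0.7, 0, 0.7, 0, 0, 0, 0, -0.7, 0, 1.4, 0, 0, 0, 0, -0.7, 0, 2.1, 0, 0, 0, 0]}}

```text
time_s: 10.2
eef_pos: [0.6218, -0.2165, 0.0438]
orientation: [[-0.004, 0.978, 0.21], [0.01, 0.21, -0.978], [-1.0, -0.002, -0.011]]
ft_force: [-0.6, 6.4, 6.2]
width: 0.18
```

```bash
python3 st.py
```

```text
t 10.2 tcp clip x,y,z mm [-7.83 -1.24 43.84] push 6.43 lat 0.74 Fz 6.21 M [ 1.42  0.12 -0.09] w 0.18 tilt [-0.25  0.57]
```

{"op": "apply_moves", "data": {"commands": [-1, 0, 0.7, 0, 0, 0, 0, -1, 0, 1.4, 0, 0, 0, 0, -1, 0, 1.4, 0, 0, 0, 0]}}

```text
time_s: 10.45
eef_pos: [0.6217, -0.2165, 0.0439]
orientation: [[-0.006, 0.978, 0.211], [0.012, 0.211, -0.977], [-1.0, -0.003, -0.013]]
ft_force: [1.2, 7.4, 2.5]
width: 0.18
```

```bash
python3 st.py
```

```text
t 10.45 tcp clip x,y,z mm [-7.82 -1.25 43.89] push 6.95 lat 2.71 Fz 2.49 M [ 1.46 -0.11 -0.09] w 0.18 tilt [-0.32  0.67]
```

{"op": "apply_moves", "data": {"commands": [-0.5, 0, 0.5, 0, 0, 0, 0, -0.5, 0, 1, 0, 0, 0, 0, -0.5, 0, 1, 0, 0, 0, 0]}}

```text
time_s: 10.7
eef_pos: [0.6217, -0.2165, 0.0439]
orientation: [[-0.006, 0.977, 0.211], [0.013, 0.211, -0.977], [-1.0, -0.003, -0.014]]
ft_force: [0.8, 7.7, 0.1]
width: 0.18
```

```bash
python3 st.py
```

```text
t 10.7 tcp clip x,y,z mm [-7.78 -1.26 43.92] push 7.37 lat 2.39 Fz 0.08 M [ 1.69 -0.13 -0.1 ] w 0.18 tilt [-0.37  0.75]
```

{"op": "apply_moves", "data": {"commands": [0, 0, 0.6, 0, 0, 0, 0, 0, 0, 1.2, 0, 0, 0, 0, 0, 0, 1.2, 0, 0, 0, 0]}}

```text
time_s: 10.95
eef_pos: [0.6221, -0.218, 0.0439]
orientation: [[-0.006, 0.977, 0.212], [0.012, 0.212, -0.977], [-1.0, -0.003, -0.013]]
ft_force: [1.9, 6.5, 1.3]
width: 0.179
```

```bash
python3 st.py
```

```text
t 10.95 tcp clip x,y,z mm [-6.28 -1.22 43.95] push 6.01 lat 3.18 Fz 1.33 M [ 1.62 -0.19 -0.05] w 0.179 tilt [-0.35  0.72]
```

{"op": "apply_moves", "data": {"commands": [0, 0.5, 0.6, 0, 0, 0, 0, 0, 0.8, 1.2, 0, 0, 0, 0, 0, 0.8, 1.8, 0, 0, 0, 0]}}

```text
time_s: 11.2
eef_pos: [0.6225, -0.2193, 0.0439]
orientation: [[-0.008, 0.977, 0.211], [0.013, 0.211, -0.977], [-1.0, -0.005, -0.015]]
ft_force: [-0.5, 8.4, 2.0]
width: 0.179
```

```bash
python3 st.py
```

```text
t 11.2 tcp clip x,y,z mm [-4.92 -1.14 43.91] push 8.35 lat 1.31 Fz 1.99 M [ 1.69  0.13 -0.11] w 0.179 tilt [-0.46  0.76]
```

{"op": "apply_moves", "data": {"commands": [0, 0.3, 0.6, 0, 0, 0, 0, 0, 0.3, 1.2, 0, 0, 0, 0, 0, 0.3, 1.8, 0, 0, 0, 0]}}

```text
time_s: 11.45
eef_pos: [0.6228, -0.221, 0.0439]
orientation: [[-0.009, 0.977, 0.211], [0.013, 0.211, -0.977], [-1.0, -0.006, -0.015]]
ft_force: [-0.9, 8.1, 3.3]
width: 0.18
```

```bash
python3 st.py
```

```text
t 11.45 tcp clip x,y,z mm [-3.21 -1.14 43.9 ] push 8.08 lat 0.8 Fz 3.32 M [ 1.68  0.29 -0.01] w 0.18 tilt [-0.49  0.77]
```

{"op": "apply_moves", "data": {"commands": [-0.5, 0.2, 0.6, 0, 0, 0, 0, -0.5, 0.2, 1.2, 0, 0, 0, 0, -0.5, 0.2, 1.8, 0, 0, 0, 0, -0.5, 0.2, 2.4, 0, 0, 0, 0]}}

```text
time_s: 11.78
eef_pos: [0.6233, -0.2235, 0.0439]
orientation: [[-0.009, 0.977, 0.211], [0.013, 0.211, -0.977], [-1.0, -0.006, -0.015]]
ft_force: [-0.3, 6.4, 0.7]
width: 0.181
```

```bash
python3 st.py
```

```text
t 11.78 tcp clip x,y,z mm [-0.68 -1.16 43.94] push 6.33 lat 1.05 Fz 0.66 M [ 1.58  0.24 -0.07] w 0.181 tilt [-0.51  0.76]
```

{"op": "apply_moves", "data": {"commands": [0, 0.2, 0.6, 0, 0, 0, 0, 0, 0.2, 1.2, 0, 0, 0, 0, 0, 0.2, 1.8, 0, 0, 0, 0]}}

```text
time_s: 12.03
eef_pos: [0.6237, -0.2251, 0.0439]
orientation: [[-0.009, 0.977, 0.211], [0.013, 0.211, -0.977], [-1.0, -0.006, -0.015]]
ft_force: [-1.2, 8.0, 1.4]
width: 0.176
```

```bash
python3 st.py
```

```text
t 12.03 tcp clip x,y,z mm [ 1.02 -1.16 43.91] push 8.08 lat 0.48 Fz 1.44 M [ 1.61  0.24 -0.02] w 0.176 tilt [-0.54  0.77]
```

{"op": "apply_moves", "data": {"commands": [-0.2, 0, 0.5, 0, 0, 0, 0, -0.2, 0, 1, 0, 0, 0, 0, -0.2, 0, 1.5, 0, 0, 0, 0]}}

```text
time_s: 12.28
eef_pos: [0.6239, -0.2262, 0.0439]
orientation: [[-0.01, 0.977, 0.211], [0.014, 0.211, -0.977], [-1.0, -0.007, -0.016]]
ft_force: [-0.9, 8.6, 0.9]
width: 0.178
```

```bash
python3 st.py
```

```text
t 12.28 tcp clip x,y,z mm [ 2.12 -1.14 43.95] push 8.62 lat 0.92 Fz 0.93 M [ 1.65  0.29 -0.05] w 0.178 tilt [-0.56  0.81]
```

{"op": "apply_moves", "data": {"commands": [-0.1, 0, 0.4, 0, 0, 0, 0, -0.1, 0, 0.8, 0, 0, 0, 0, -0.1, 0, 1.2, 0, 0, 0, 0]}}

```text
time_s: 12.53
eef_pos: [0.6241, -0.2272, 0.0439]
orientation: [[-0.01, 0.977, 0.211], [0.014, 0.211, -0.977], [-1.0, -0.007, -0.016]]
ft_force: [-0.3, 7.2, 1.0]
width: 0.178
```

```bash
python3 st.py
```

```text
t 12.53 tcp clip x,y,z mm [ 3.17 -1.15 43.94] push 7.06 lat 1.25 Fz 1.0 M [ 1.7   0.25 -0.1 ] w 0.178 tilt [-0.57  0.82]
```

{"op": "apply_moves", "data": {"commands": [-0.1, 0, 0.5, 0, 0, 0, 0, -0.1, 0, 1, 0, 0, 0, 0, -0.1, 0, 1.5, 0, 0, 0, 0]}}

```text
time_s: 12.78
eef_pos: [0.6244, -0.2286, 0.0439]
orientation: [[-0.01, 0.977, 0.211], [0.015, 0.211, -0.977], [-1.0, -0.007, -0.016]]
ft_force: [-0.8, 8.5, 1.0]
width: 0.179
```

```bash
python3 st.py
```

```text
t 12.78 tcp clip x,y,z mm [ 4.57 -1.18 43.94] push 8.49 lat 0.95 Fz 0.96 M [ 1.75  0.23 -0.07] w 0.179 tilt [-0.58  0.83]
```

{"op": "apply_moves", "data": {"commands": [0, 0, 0.5, 0, 0, 0, 0, 0, 0, 1, 0, 0, 0, 0, 0, 0, 1.5, 0, 0, 0, 0]}}

```text
time_s: 13.03
eef_pos: [0.6247, -0.2299, 0.0439]
orientation: [[-0.01, 0.977, 0.211], [0.015, 0.211, -0.977], [-1.0, -0.007, -0.017]]
ft_force: [-1.6, 8.3, 0.6]
width: 0.179
```

```bash
python3 st.py
```

```text
t 13.03 tcp clip x,y,z mm [ 5.92 -1.16 43.92] push 8.5 lat 0.16 Fz 0.56 M [ 1.81  0.24 -0.05] w 0.179 tilt [-0.58  0.85]
```

{"op": "apply_moves", "data": {"commands": [0, 0, 0.4, 0, 0, 0, 0, 0, 0, 0.8, 0, 0, 0, 0]}}

```text
time_s: 13.2
eef_pos: [0.6249, -0.2307, 0.0439]
orientation: [[-0.01, 0.977, 0.211], [0.015, 0.211, -0.977], [-1.0, -0.007, -0.017]]
ft_force: [-0.7, 8.3, 0.7]
width: 0.181
```

```bash
python3 st.py;  python3 - <<'E'
from bench import viewer
import cv2,numpy as np
for n in("top","scene"):
    p,d=viewer.camera(n); np.savez(f"{n}5.npz",p=p,d=d,**viewer.camera_info(n))
    cv2.imwrite(f"pics/sl_{n}.png",cv2.resize(p[130:230,230:330,::-1],None,fx=5.5,fy=5.5,interpolation=cv2.INTER_CUBIC))
E
python3 chk.py 5 40 75 | awk '($1<-55&&$1>-100) || /top|scene/'
```

```text
t 13.2 tcp clip x,y,z mm [ 6.67 -1.16 43.95] push 8.24 lat 1.05 Fz 0.71 M [ 1.8   0.26 -0.08] w 0.181 tilt [-0.59  0.85]
top 269
-110 8 y -2.8 -0.5 1.8 ztop 53.6 grey 115.0
-105 5 y -1.3 0.5 1.5 ztop 51.8 grey 160.0
-100 5 y -2.1 -0.6 0.4 ztop 54.7 grey 176.0
-95 16 y -5.5 -1.2 4.8 ztop 56.8 grey 153.5
-90 20 y -8.4 -0.4 5.9 ztop 59.5 grey 154.0
-85 25 y -11.1 -1.6 8.0 ztop 62.5 grey 125.0
-80 33 y -11.5 -2.5 10.3 ztop 62.7 grey 76.0
-75 32 y -11.1 -0.8 10.9 ztop 63.8 grey 74.5
-70 24 y -8.2 -0.8 7.6 ztop 63.2 grey 142.0
-65 23 y -9.2 -1.4 7.0 ztop 60.8 grey 163.0
-60 26 y -9.1 -0.8 7.9 ztop 60.7 grey 156.0
-55 21 y -8.4 -0.0 6.9 ztop 60.9 grey 163.0
-50 14 y -2.2 3.8 8.3 ztop 62.1 grey 159.0
-45 10 y 3.0 7.6 13.0 ztop 66.0 grey 122.0
-40 7 y 8.1 11.2 12.7 ztop 65.8 grey 101.0
scene 207
-110 3 y -0.2 1.9 1.9 ztop 52.0 grey 86.0
-100 6 y -4.8 -0.7 1.5 ztop 56.1 grey 153.5
-95 14 y -4.0 0.6 5.0 ztop 56.7 grey 126.0
-90 16 y -5.5 -0.6 6.8 ztop 61.0 grey 171.0
-85 17 y -9.1 -1.9 7.9 ztop 61.2 grey 127.0
-80 22 y -10.5 -3.2 10.4 ztop 61.5 grey 78.0
-75 13 y -9.3 0.5 11.8 ztop 61.4 grey 88.0
-70 13 y -10.8 -3.1 8.0 ztop 62.0 grey 102.0
-65 4 y -4.6 1.3 7.3 ztop 60.9 grey 179.0
-60 11 y -8.8 -3.5 5.7 ztop 58.3 grey 189.0
-55 12 y -7.1 0.8 8.5 ztop 59.8 grey 187.5
-50 13 y -8.8 -1.9 8.0 ztop 59.3 grey 197.0
-45 20 y -12.2 -3.1 11.8 ztop 65.2 grey 147.0
-40 20 y -9.7 2.4 12.9 ztop 67.0 grey 177.0
-35 12 y -12.5 -0.2 13.0 ztop 63.3 grey 156.0
-30 9 y -7.1 -2.2 4.8 ztop 59.0 grey 115.0
```

View pics/sl_scene.png

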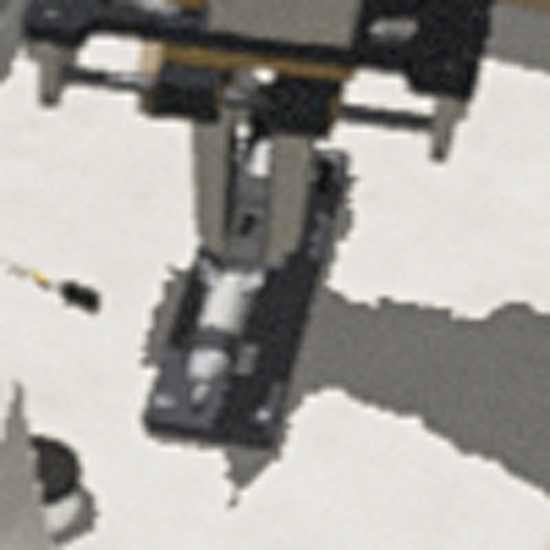

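The barrel has moved with the grip: the nut end went from -82 to -68 mm and now sits at about (215,345) in the picture. I'll keep creeping and feel for the rise in force.

{"op": "apply_moves", "data": {"commands": [0, 0, 0.4, 0, 0, 0, 0, 0, 0, 0.8, 0, 0, 0, 0, 0, 0, 1.2, 0, 0, 0, 0]}}

```text
time_s: 13.55
eef_pos: [0.625, -0.2312, 0.0439]
orientation: [[-0.011, 0.977, 0.211], [0.016, 0.212, -0.977], [-1.0, -0.007, -0.018]]
ft_force: [-1.6, 10.1, 1.1]
width: 0.18
```

```bash
python3 st.py
```

```text
t 13.55 tcp clip x,y,z mm [ 7.23 -1.15 43.93] push 10.24 lat 0.54 Fz 1.06 M [ 2.03  0.38 -0.13] w 0.18 tilt [-0.61  0.91]
```

{"op": "apply_moves", "data": {"commands": [0, 0, 0.4, 0, 0, 0, 0, 0, 0, 0.8, 0, 0, 0, 0]}}

```text
time_s: 13.72
eef_pos: [0.625, -0.2313, 0.044]
orientation: [[-0.011, 0.977, 0.212], [0.017, 0.212, -0.977], [-1.0, -0.007, -0.019]]
ft_force: [-1.9, 10.8, 1.4]
width: 0.18
```

```bash
python3 st.py
```

```text
t 13.72 tcp clip x,y,z mm [ 7.29 -1.14 43.95] push 10.97 lat 0.38 Fz 1.36 M [ 2.28  0.44 -0.09] w 0.18 tilt [-0.65  0.98]
```

{"op": "apply_moves", "data": {"commands": [0, 0, 0.5, 0, 0, 0, 0, 0, 0, 1, 0, 0, 0, 0, 0, 0, 1.4, 0, 0, 0, 0, 0, 0, 1.4, 0, 0, 0, 0]}}

```text
time_s: 14.05
eef_pos: [0.625, -0.2314, 0.0439]
orientation: [[-0.012, 0.977, 0.212], [0.019, 0.212, -0.977], [-1.0, -0.008, -0.021]]
ft_force: [-2.9, 11.8, 3.3]
width: 0.18
```

```bash
python3 st.py
```

```text
t 14.05 tcp clip x,y,z mm [ 7.42 -1.15 43.92] push 12.12 lat -0.36 Fz 3.31 M [ 2.41  0.59 -0.08] w 0.18 tilt [-0.7   1.09]
```

{"op": "apply_moves", "data": {"commands": [-0.3, 0, 0.5, 0, 0, 0, 0, -0.3, 0, 1, 0, 0, 0, 0, -0.3, 0, 1.2, 0, 0, 0, 0, -0.3, 0, 1.2, 0, 0, 0, 0, -0.3, 0, 1.2, 0, 0, 0, 0]}}

```text
time_s: 14.47
eef_pos: [0.625, -0.2315, 0.0439]
orientation: [[-0.013, 0.977, 0.212], [0.021, 0.213, -0.977], [-1.0, -0.009, -0.023]]
ft_force: [-2.1, 12.2, 2.8]
width: 0.18
```

```bash
python3 st.py
```

```text
t 14.47 tcp clip x,y,z mm [ 7.49 -1.15 43.9 ] push 12.36 lat 0.51 Fz 2.84 M [ 2.72  0.64 -0.11] w 0.18 tilt [-0.76  1.18]
```

{"op": "apply_moves", "data": {"commands": [-0.3, 0, 0.5, 0, 0, 0, 0, -0.3, 0, 1, 0, 0, 0, 0, -0.3, 0, 1.2, 0, 0, 0, 0, -0.3, 0, 1.2, 0, 0, 0, 0, -0.3, 0, 1.2, 0, 0, 0, 0]}}

```text
time_s: 14.88
eef_pos: [0.6251, -0.2315, 0.0439]
orientation: [[-0.014, 0.977, 0.213], [0.022, 0.213, -0.977], [-1.0, -0.009, -0.025]]
ft_force: [-3.5, 13.2, 2.9]
width: 0.177
```

```bash
python3 st.py
```

```text
t 14.88 tcp clip x,y,z mm [ 7.53 -1.14 43.94] push 13.61 lat -0.71 Fz 2.89 M [ 2.94  0.7  -0.12] w 0.177 tilt [-0.81  1.28]
```

{"op": "apply_moves", "data": {"commands": [0, 0, -2, 0, 0, 0, 0, 0, 0, -4, 0, 0, 0, 0, 0, 0, -6, 0, 0, 0, 0, 0, 0, -6, 0, 0, 0, 0]}}

```text
time_s: 15.22
eef_pos: [0.625, -0.2315, 0.044]
orientation: [[-0.009, 0.977, 0.211], [0.013, 0.211, -0.977], [-1.0, -0.006, -0.014]]
ft_force: [-0.0, 7.1, -2.8]
width: 0.179
```

```bash
python3 st.py
```

```text
t 15.22 tcp clip x,y,z mm [ 7.51 -1.16 43.97] push 6.93 lat 1.43 Fz -2.85 M [ 1.34 -0.12 -0.06] w 0.179 tilt [-0.54  0.72]
```

Position is unchanged (7.5 mm) and the push is halved. I'll unload the rest.

{"op": "apply_moves", "data": {"commands": [0.3, 0, -2, 0, 0, 0, 0, 0.6, 0, -4, 0, 0, 0, 0, 0.6, 0, -5.5, 0, 0, 0, 0, 0.6, 0, -5.5, 0, 0, 0, 0]}}

```text
time_s: 15.55
eef_pos: [0.625, -0.2314, 0.0441]
orientation: [[-0.005, 0.978, 0.209], [0.005, 0.209, -0.978], [-1.0, -0.004, -0.006]]
ft_force: [4.3, 3.0, -14.1]
width: 0.179
```

```bash
python3 st.py
```

```text
t 15.55 tcp clip x,y,z mm [ 7.43 -1.21 44.11] push 2.08 lat 4.79 Fz -14.09 M [ 0.49 -0.73  0.04] w 0.179 tilt [-0.29  0.27]
```

{"op": "apply_moves", "data": {"commands": [1, 0.8, 0, 0, 0, 0, 0, 2, 1.2, -0.5, 0, 0, 0, 0, 2.5, 1.2, -0.5, 0, 0, 0, 0, 2.5, 1.2, -0.5, 0, 0, 0, 0]}}

```text
time_s: 15.88
eef_pos: [0.6251, -0.2315, 0.044]
orientation: [[-0.006, 0.978, 0.208], [0.005, 0.208, -0.978], [-1.0, -0.005, -0.006]]
ft_force: [-2.8, 4.4, -3.8]
width: 0.177
```

```bash
python3 st.py
```

```text
t 15.88 tcp clip x,y,z mm [ 7.49 -1.11 44.01] push 4.85 lat -1.78 Fz -3.77 M [ 0.91  0.69 -0.02] w 0.177 tilt [-0.36  0.27]
```

{"op": "apply_moves", "data": {"commands": [0.5, -0.3, -1, 0, 0, 0, 0, 0.5, -0.3, -1, 0, 0, 0, 0, 0.5, -0.3, -1, 0, 0, 0, 0.2, 0.5, -0.3, -1, 0, 0, 0, 0.3, 0.5, -0.3, -1, 0, 0, 0, 0.45, 0.5, -0.3, -1, 0, 0, 0, 0.45, 0.5, -0.3, -1, 0, 0, 0, 0.45, 0.5, -0.3, -1, 0, 0, 0, 0.45, 0.5, -0.3, -1, 0, 0, 0, 0.45]}}

```text
time_s: 16.63
eef_pos: [0.6272, -0.2316, 0.044]
orientation: [[-0.0, 0.978, 0.208], [0.002, 0.208, -0.978], [-1.0, 0.0, -0.002]]
ft_force: [0.3, -0.5, 0.6]
width: 0.449
```

```bash
python3 st.py
```

```text
t 16.63 tcp clip x,y,z mm [ 8.06  0.95 44.01] push -0.59 lat 0.17 Fz 0.65 M [-0.1   0.   -0.03] w 0.449 tilt [-0.02  0.11]
```

Released with forces near zero. I'll raise straight up, then move back to clear the view.

{"op": "apply_moves", "data": {"commands": [-20, 0, 0, 0, 0, 0, 0.45, -50, 0, 0, 0, 0, 0, 0.45, -90, 0, 0, 0, 0, 0, 0.45, -130, 0, 0, 0, 0, 0, 0.45, -150, 0, 0, 0, 0, 0, 0.45, -150, -40, -40, 0, 0, 0, 0.45, -150, -80, -80, 0, 0, 0, 0.45, -150, -110, -120, 0, 0, 0, 0.45, -150, -130, -150, 0, 0, 0, 0.45, -150, -130, -170, 0, 0, 0, 0.45, -150, -130, -170, 0, 0, 0, 0.45, -150, -130, -170, 0, 0, 0, 0.45]}}

```text
time_s: 17.63
eef_pos: [0.4631, -0.0895, 0.1947]
orientation: [[-0.002, 0.977, 0.213], [0.005, 0.213, -0.977], [-1.0, -0.001, -0.005]]
ft_force: [0.1, 0.0, -0.3]
width: 0.454
```

```bash
python3 st.py;  python3 - <<'E'
from bench import viewer
import cv2,numpy as np
for n,(u0,u1,v0,v1) in dict(top=(255,400,160,250),scene=(235,325,130,230)).items():
    p,d=viewer.camera(n); np.savez(f"{n}6.npz",p=p,d=d,**viewer.camera_info(n))
    cv2.imwrite(f"pics/fin_{n}.png",cv2.resize(p[v0:v1,u0:u1,::-1],None,fx=5.5,fy=5.5,interpolation=cv2.INTER_CUBIC))
    cv2.imwrite(f"pics/finfull_{n}.png",p[:,:,::-1])
E
python3 chk.py 6 40 75 | awk '($1<-50&&$1>-100) || /top|scene/'
```

```text
t 17.63 tcp clip x,y,z mm [-165.09 -129.96  194.73] push 0.01 lat 0.08 Fz -0.28 M [-0.09  0.04 -0.03] w 0.454 tilt [-0.11  0.26]
top 394
-110 9 y -2.7 -0.3 2.2 ztop 53.5 grey 103.0
-105 4 y -1.4 -0.2 1.0 ztop 52.2 grey 156.5
-100 4 y -1.7 -0.3 -0.0 ztop 53.8 grey 167.5
-95 14 y -5.3 -1.4 5.4 ztop 57.2 grey 136.0
-90 18 y -6.5 -0.6 6.1 ztop 58.8 grey 144.5
-85 25 y -11.3 -1.5 8.8 ztop 61.9 grey 136.0
-80 33 y -11.7 -1.2 10.4 ztop 62.8 grey 67.0
-75 31 y -10.9 -1.2 10.9 ztop 62.8 grey 71.0
-70 28 y -11.2 -1.8 9.8 ztop 61.3 grey 112.0
-65 24 y -9.0 -1.3 6.8 ztop 63.7 grey 151.0
-60 25 y -9.2 -1.1 8.1 ztop 63.3 grey 142.0
-55 25 y -8.7 -1.6 6.8 ztop 63.1 grey 147.0
-50 23 y -8.9 -0.2 8.8 ztop 62.7 grey 141.0
-45 35 y -12.2 -1.4 13.2 ztop 65.5 grey 132.0
-40 37 y -13.2 1.3 12.4 ztop 68.3 grey 140.0
-35 34 y -13.3 -0.4 13.4 ztop 66.4 grey 139.0
-30 25 y -9.1 -0.6 9.0 ztop 61.0 grey 132.0
scene 201
-110 2 y 0.1 1.1 2.1 ztop 50.8 grey 86.5
-100 5 y -2.1 -0.2 1.4 ztop 56.5 grey 146.0
-95 15 y -4.4 0.4 5.5 ztop 55.9 grey 125.0
-90 14 y -7.2 0.8 6.6 ztop 59.0 grey 182.0
-85 24 y -8.8 -1.9 9.9 ztop 62.9 grey 139.0
-80 16 y -10.8 -3.3 10.8 ztop 62.1 grey 74.0
-75 12 y -9.5 -3.3 9.9 ztop 61.4 grey 84.5
-70 11 y -11.1 -0.5 7.9 ztop 60.9 grey 92.0
-65 6 y -7.3 0.3 4.7 ztop 60.2 grey 200.5
-60 13 y -8.6 -3.5 8.3 ztop 58.9 grey 154.0
-55 12 y -7.6 -2.9 6.3 ztop 60.7 grey 189.5
-50 8 y -8.9 0.7 7.4 ztop 59.7 grey 200.5
-45 25 y -12.1 -0.4 11.8 ztop 64.0 grey 152.0
-40 15 y -11.6 -1.9 12.7 ztop 65.0 grey 180.0
-35 13 y -10.8 1.5 11.0 ztop 64.6 grey 175.0
-30 8 y -4.9 1.1 14.1 ztop 61.7 grey 188.5
```

View pics/fin_top.png

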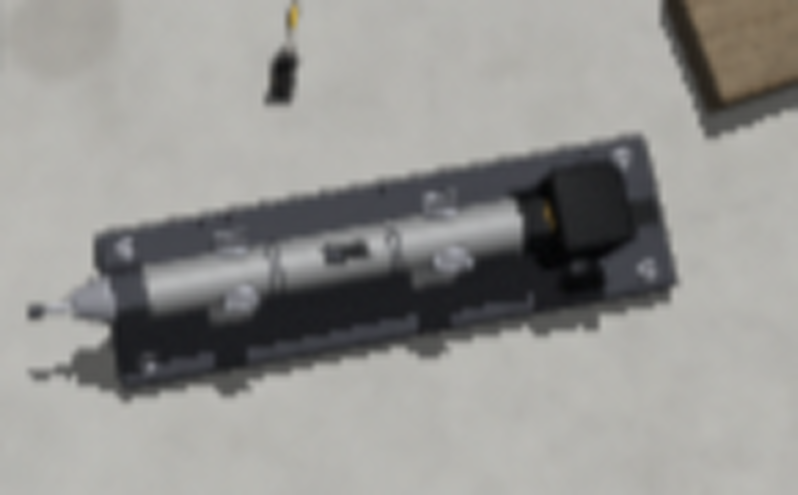

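View pics/fin_scene.png

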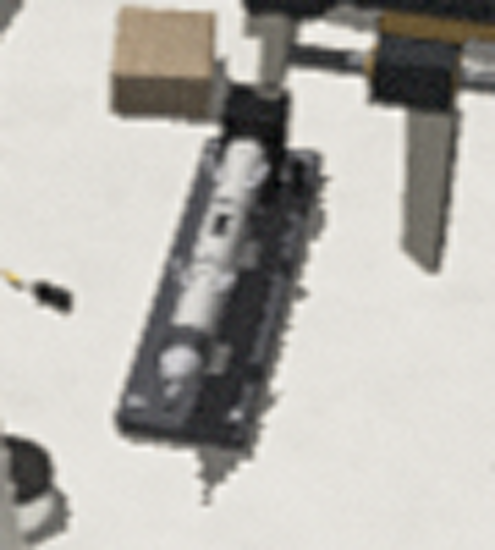

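View pics/finfull_top.png

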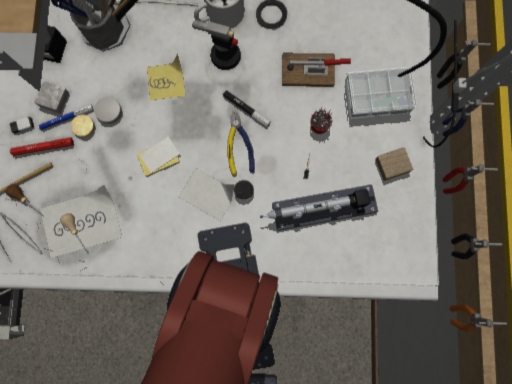

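```bash
python3 -c "
from bench import sign_off; print(sign_off())"
```

```text
the job is handed in; nothing more can be done
None
```

I put the handpiece back on its charger and handed the job in at about 17.7 s. I gripped it by the barrel, pressed it into both clips, slid it about 15 mm to the stop, then unloaded, released and backed away.

**Seating:** Resistance as it went in peaked at about 14 N. On the saddles the force rose to about 9 N with no further travel. The final pictures show the barrel axis at about the 50 mm seat height, within about 1 mm sideways and parallel to the clips, tail towards the block.

**Charging pin:** Sliding took about 7 to 8 N. The barrel then stopped, and I raised the push to about 13.6 N, so I estimate 5 to 6 N on the pin. That figure is push minus friction; I had no direct reading of the pin force. After I unloaded and let go, neither the tool reading nor the pictures showed it springing back. Brass is visible at the pin over a gap of about 5 mm, against roughly 11 mm before, which fits a pin pushed about 6 mm in.

**What was off:**
- The arm overshot once above the dock, by about 5 mm. I corrected it before the barrel touched the clips.
- While unloading, the tool briefly pulled up on the handpiece with about 14 N. I put that right before opening, and the barrel stayed seated.
- My first estimate of where the pin stood was several millimetres short of the block's real place, so I relied on the felt stop instead.

**Bystanders:** The other things look unmoved in the last pictures. The gripper hid bur_a, which I did not touch or check again.

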